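# Press the knobs home in the coin shutters

## Task

Every purple coin shutter on the blue mat has a nickel knob still standing proud. One at a time, slide each shutter flat and knob-first right up to the end of the slot of the green pedal press, push the pedal down to its stop so that the press drives the knob fully home, let the pedal up, and lay the finished shutter flat in the grey tray, knob side up. Take the shutters by their lug, as the gripper must not push or pinch the knobs, and leave the printhead module, the tin cup and the test gate as they are.

Things in the scene. Friction and masses are not known exactly. Their poses are not given: they have to be found in the camera images.
- press: Green pedal press, fixed to the bench: base plate 240 (x) x 176 (y) x 12 mm, origin at the centre of its underside, x along the slot away from the worker, y left, z up; yaw varies a little. Slot on the left (y = +45 mm), pedal on the right (y = -55 mm), linkage housing at the far end, 62 mm high. The plate's top is clear in front of the slot, from x = -120 to -37 mm.
- slot_mouth (a point): Mouth of the slot, on top of the base plate: press frame x = -37, y = 45, z = 12 mm, same axes. Here the flares begin, 76 mm apart and 9 mm high, narrowing over 24 mm to two steel rails 54 mm apart inside (press x = -14 to 34 mm). Dark lips on the rails reach 5 mm over the shutter's edges, 10.5 mm above the base plate. The end stop is at press x = +30 mm.
- slot_seat (a point): Where the origin of a shutter lies when it is fully in the slot, against the end stop: on top of the press's base plate, at x = -12, y = +45, z = 12 mm in the press's frame. Same axes as the press; the seated shutter's x axis points along +x, its lug stays 24 mm outside the rails.
- press_pad (a point): Middle of the underside of the sprung steel pad at the end of the yellow press arm, which stands up behind the slot at rest (pivot at press x = 85, y = 45, z = 52 mm; highest point about 145 mm above the bench). Linked to the pedal, it swings down; with the pedal at its stop the pad bears on the seated shutter's knob, about 32 mm above the bench.
- pedal (a joint): Spring pedal of the press: steel treadle 145 mm long, 50 mm wide, hinged at its far end (press frame x = 85, y = -55, z = 30 mm), near end raised. 0 rad = up (rest), 0.45 rad = level, on its stop. It takes up to about 20 N at the pad to drive a knob, about 7 N empty, and springs back by itself. The knob is driven only over the last 7 mm of the pad's travel, so go all the way to the stop.
- pedal_pad (a point): Middle of the top of the pedal's black ribbed rubber pad (50 x 46 mm), 120 mm from the hinge: the place to push. About 91 mm above the bench with the pedal up (at press x = -19 mm), 40 mm with it at its stop (at press x = -35 mm). With the pedal up its near end is at press x = -46 mm, about 100 mm above the bench.
- shutter_A: Purple plastic coin shutter, one of up to three alike (some may be absent). Flat plate 84 (x) x 50 (y) x 8 mm (z); origin at the centre of its underside, z up. At x = -26 mm an upright purple lug to hold it by, 22 (x) x 12 (y) mm, its top 48 mm above the underside. At x = +22 mm the nickel knob. Mass about 0.12 kg. Starts flat on the blue mat.
- shutter_B: Coin shutter, as shutter_A.
- shutter_C: Coin shutter, as shutter_A.
- knob_A: Knurled nickel knob on shutter_A, 19 mm across, 12 mm high; origin at the centre of the underside of its head, in the shutter's frame at x = +22, y = 0. It starts 16 mm above the shutter's underside (8 mm proud) and is 8 mm above it when fully home, head flat on the plate. A tight fit: it takes about 7 N to move and stays where it is pushed.
- knob_B: Knob of shutter_B, as knob_A.
- knob_C: Knob of shutter_C, as knob_A.
- mat: Blue rubber mat, 140 (x) x 250 (y) x 3 mm, fixed; origin at the centre of its underside. The shutters start on it. Mat and tray may change sides of the press.
- tray: Grey plastic tray for finished shutters, fixed: 140 (x) x 250 (y) mm outside, walls 3 mm thick and 14 mm high, floor 3 mm thick; origin at the centre of its underside. Room for three shutters side by side along y.
- printhead: Bystander: cream validator printhead module, 60 x 110 x 50 mm, loose on the bench; origin at the centre of its underside.
- cup: Bystander: dented tin parts cup, 67 mm across, 58 mm high, loose on the bench; origin at the centre of its underside.
- gate_stand: Bystander: aluminium stand of the test gate, base 90 x 240 x 10 mm with two posts 140 mm high, fixed; origin at the centre of its underside.
- gate (a joint): Bystander: the swinging test gate of aluminium bars in its stand, 0 rad = shut, in line with the stand.

How it is judged:
On the way, in this order (a step that is already met when the one before it is completed fails the run):
1. a shutter is fully in the slot of the press, against the end stop, with the pedal still up (((distance between shutter_A and slot_seat below 0.006 m and angle between the x axis of shutter_A and the x axis of slot_seat, either way round below 0.12 rad) or (distance between shutter_B and slot_seat below 0.006 m and angle between the x axis of shutter_B and the x axis of slot_seat, either way round below 0.12 rad) or (distance between shutter_C and slot_seat below 0.006 m and angle between the x axis of shutter_C and the x axis of slot_seat, either way round below 0.12 rad)) and value of joint pedal below 0.05 rad), for 0.2 s.
2. the pedal is down at its stop with a shutter in the slot, its knob driven home (((distance between shutter_A and slot_seat below 0.006 m and angle between the x axis of shutter_A and the x axis of slot_seat, either way round below 0.12 rad and z of knob_A in the frame of shutter_A below 0.0095 m) or (distance between shutter_B and slot_seat below 0.006 m and angle between the x axis of shutter_B and the x axis of slot_seat, either way round below 0.12 rad and z of knob_B in the frame of shutter_B below 0.0095 m) or (distance between shutter_C and slot_seat below 0.006 m and angle between the x axis of shutter_C and the x axis of slot_seat, either way round below 0.12 rad and z of knob_C in the frame of shutter_C below 0.0095 m)) and value of joint pedal above 0.415 rad), for 0.2 s.
At the end, for the whole second after the job is handed in: Every shutter lies flat (within 6 degrees), knob side up, at rest on the tray's floor inside its walls (origin within 50 mm of the tray's centre in x, 105 mm in y, no more than 4 mm above the floor), its knob home to within 1.5 mm; the pedal is up (value of joint pedal below 0.05 rad and z of knob_A in the frame of shutter_A below 0.0095 m and x of shutter_A in the frame of tray between -0.05 and 0.05 m and y of shutter_A in the frame of tray between -0.105 and 0.105 m and z of shutter_A in the frame of tray between 0 and 0.007 m and angle between each of shutter_A, shutter_B, shutter_C's own z axis and vertical below 0.1 rad and linear speed of each of shutter_A, shutter_B, shutter_C below 0.02 m/s and z of knob_B in the frame of shutter_B below 0.0095 m and x of shutter_B in the frame of tray between -0.05 and 0.05 m and y of shutter_B in the frame of tray between -0.105 and 0.105 m and z of shutter_B in the frame of tray between 0 and 0.007 m and z of knob_C in the frame of shutter_C below 0.0095 m and x of shutter_C in the frame of tray between -0.05 and 0.05 m and y of shutter_C in the frame of tray between -0.105 and 0.105 m and z of shutter_C in the frame of tray between 0 and 0.007 m); the robot touches nothing.
It fails at once if the gripper pushes or pinches a knob with more than 6 N (contact force between the fingers and knob_A above 6 N or contact force between the fingers and knob_B above 6 N or contact force between the fingers and knob_C above 6 N).
It fails at once if the printhead module or the tin cup is moved more than 20 mm (distance of any of printhead, cup from where it was at the start of the episode above 0.02 m).
It fails at once if the test gate is swung more than 0.2 rad past its starting range (value of joint gate above 0.5 rad or value of joint gate below -0.5 rad).
Of shutter_A, shutter_B, shutter_C only 2 to 3 are there at a start; the rules pass over those that are not, and their reading is None.
At some moment in a run one of shutter_A, shutter_B, shutter_C may be knocked a few centimetres aside while the robot is not near it.
Once in a run the grip may slacken for a moment while it holds something.
It also fails if it takes over 210 s, if anything falls off the work surface, if the arm or the gripper's body presses on something with over 40 N, if the wrist force passes 120 N, or if a joint passes its speed limit or range.

## Robot

A 6-joint arm with a two-finger parallel gripper is mounted at the origin on the work surface. World frame = base frame: x ahead of the robot, y to its left, z up, the work surface at z = 0. Lengths are in m, angles in rad, forces in N, time in s.
With the tool pointing down it reaches from about 0.375 to 0.9 m from the base axis. Payload 3.1 kg.
Tool frame: the origin (TCP) lies on the centre line of the jaws, within the pads' length; the fingertips stand robot.tcp_to_tips ahead of it and the grasp point (between the pads) lies 3 mm ahead of it (robot.tcp_to_tips is the distance from the TCP to the fingertips, in m); z points along the fingers, y is the line along which they close (so a half turn about z gives the same grasp; the last joint's range is limited). The gripper opens to 87 mm and grips with 3 to 60 N. Pads are 19 mm wide; open, the fingers measure 117 mm over their backs; the gripper's body (75 mm by 190 mm) begins 51 mm behind the grasp point.
Start: joints at [1.135, 0.527, 1.433, -0, 1.181, -0.178], TCP at [0.159, 0.604, 0.22] pointing down, gripper open.
Joint ranges: [-3.08, 3.08], [-0.75, 2.2], [0.22, 2.44], [-1.43, 4.57], [0, 2.65], [-2.85, 2.85]. Speed limits (rad/s): [2.79, 2.79, 3.14, 3.14, 3.14, 3.14].

## Interface

Orientations are given as a unit quaternion [x, y, z, w].
In Python, from rig import robot gives the robot as it stands. The module is installed in compiled form; this text tells all that it offers.
- The arm moves only by the shell command python3 -m jog 'ROWS' [FORCE]. ROWS is JSON, one flat list of numbers, 5 for each row, row after row: the finger opening in m, from 0 to 0.087, then the shift along the tool's x, y, z in m, then the turn about the tool's z in units of 10 degrees (1.0 is 10 degrees). In form: [claw, x, y, z, roll, claw, x, y, z, roll, ...]. A call has 1 to 20 rows; each row shifts and turns the commanded pose from where the row before left it, along the tool's axes as they then stand; what a row does not reach is not made up. A row lasts 1/8 s, in which the tool goes at most 62.5 mm and 10.7 degrees, less where a joint would pass 70% of its speed; a pose out of reach is approached as far as the arm can. A call with a gripper value outside its range is refused whole. The fingers move at their own pace and stop on an object; FORCE is the grip in N (left out, the last holds). Time passes only in rows, so rows that do not move let the fingers close. It gives the time, the measured TCP pose, the force, the opening and the grip force at its end, in the units of the state.
- robot.get_obs(): the state, without advancing time (a new reading comes with each control period).
- robot.camera(name): name is "side" or "top"; returns the picture (480x640x3 uint8, blue, green, red); there is no depth.
- robot.camera_model(name): a dict with "fx", "fy", "cx", "cy" (pixels), "distortion" ([k1, k2, p1, p2, k3] as OpenCV has them; the pictures are not rectified), "R" (3x3) and "t" (3): a world point X has camera coordinates R X + t. Camera axes: x right, y down, z forward; pixel columns grow to the right and rows downward; lengths in m; the calibration is good to about 2 mm. A picture is of the moment at which its call begins. camera_model takes no time and is no camera call.
- robot.hand_in(): hands the job in; it is judged then, once.
Trained networks look in the newest picture that a camera, given by its name, has taken for a name from the list of things; names that differ only in an ending like _2 or _b are one class to them, and where a whole thing is asked for, a point or a joint stands for the part that bears it (a point fixed in the world has none). Each returns a list of dicts, best first, with "conf" (0 to 1); they miss things now and then, are a little off and sometimes report something else, mostly with a low value. They report only what shows in the picture. A call takes as long as a camera call.
- robot.look_for(camera, label): "extent" ([centre column, centre row, width, height] in pixels, round what is visible of it).
- robot.outline_of(camera, label): "region" (480x640 bool, what is visible of it) and "extent" ([centre column, centre row, width, height] in pixels, round what is visible of it).
The state is a dict: "time": time; "q": joint angles; "joint_velocities": joint speeds; "joint_torque": joint torques, N m; "position": TCP position; "tool_rot": TCP orientation; "ft_force": force on the tool from outside, world axes, zero at the start; "moment": the same for the moment, N m; "grip_width": finger opening in m; "grip_force": force on a finger pad.
Only numpy, scipy, OpenCV 4.12 (cv2) and the standard library are available. Lean on these libraries where they do the work, as an engineer would, in place of code of your own. Each camera call takes 0.05 s, during which the arm holds its last target. There are 200 camera calls.

## Working session

There is one attempt and no reset: what is moved stays moved. The work goes in short steps, Python scripts to look and compute and a shell command to move; the robot and the scene stay as the last step left them, time stands still between calls to the robot, and variables do not carry over. Pictures are saved under pics/ and viewed, at most 14 in all, crops included, and the job is handed in when it is done.

```bash
mkdir -p pics
python3 - <<'E'
from rig import robot
import cv2
o=robot.get_obs()
print({k:(v if not hasattr(v,'round') else v) for k,v in o.items()}, robot.tcp_to_tips)
for c in("top","side"):
    cv2.imwrite(f"pics/{c}0.png",robot.camera(c)); m=robot.camera_model(c); print(c,m)
    for l in("press","shutter_A","knob_A","mat","tray","printhead","cup","gate_stand","pedal","pedal_pad"):
        print(l,[([round(float(x)) for x in d["extent"]],round(float(d["conf"]),2)) for d in robot.look_for(c,l)])
E
```

```text
{'time': 0.0, 'q': array([ 1.13450328e+00,  5.28482949e-01,  1.43388740e+00, -2.53922772e-05,
        1.18139964e+00, -1.78529746e-01]), 'joint_velocities': array([ 0.00148365,  0.00117339, -0.00016644,  0.00027123, -0.0001851 ,
       -0.00108143]), 'joint_torque': array([ 3.81159100e-05, -4.40038168e+01, -1.76594245e+01,  6.32615970e-02,
        5.82305412e-02, -1.61046210e-04]), 'position': array([0.15900508, 0.60367581, 0.21876607]), 'tool_rot': array([ 1.28520281e-01,  9.91706283e-01, -1.04118670e-03, -3.18233526e-04]), 'ft_force': array([ 0.32890072, -0.26356011,  0.31359409]), 'moment': array([ 0.0216785 , -0.03016578, -0.01409829]), 'grip_force': 0.0, 'grip_width': 0.08731872742787743} 0.022
top {'fx': 438.33713438088233, 'fy': 438.33713438088233, 'cx': 315.6232374516488, 'cy': 240.96086095025217, 'distortion': array([-0.10434462,  0.        ,  0.        ,  0.        ,  0.        ]), 'R': array([[-0.00945328, -0.99995291,  0.00219287],
       [-0.97757716,  0.00878036, -0.21039438],
       [ 0.21036521, -0.00413261, -0.97761414]]), 't': array([-0.01028532,  0.56167012,  1.013
[... 512 characters left out ...]
fy': 494.2152481028267, 'cx': 323.45582663077056, 'cy': 231.62185653765633, 'distortion': array([-0.040669,  0.      ,  0.      ,  0.      ,  0.      ]), 'R': array([[ 0.94335945, -0.33173635,  0.00489203],
       [-0.21090407, -0.61100043, -0.76301897],
       [ 0.25611016,  0.71876941, -0.64635758]]), 't': array([-0.5307542 ,  0.19719624,  1.02211098])}
press [([334, 250, 114, 90], 0.77)]
shutter_A [([360, 398, 45, 26], 0.98), ([345, 260, 60, 33], 0.66)]
knob_A []
mat [([351, 371, 111, 119], 0.96)]
tray []
printhead [([432, 314, 57, 55], 0.77)]
cup [([244, 292, 31, 36], 0.72)]
gate_stand [([350, 179, 56, 103], 0.87)]
pedal [([345, 263, 58, 33], 0.77)]
pedal_pad [([345, 261, 59, 39], 0.79)]
```

View pics/top0.png

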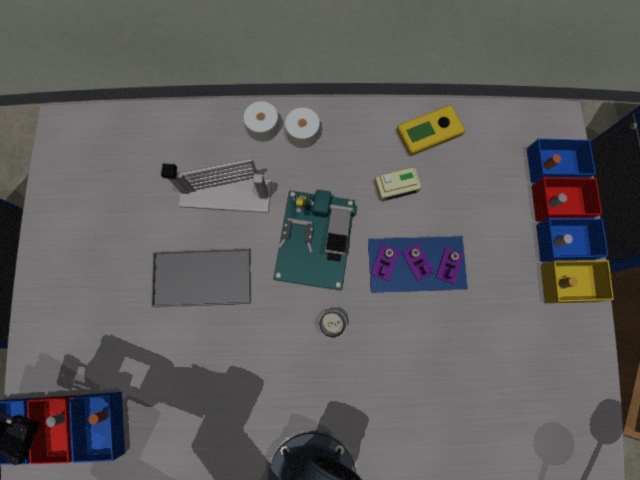

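View pics/side0.png

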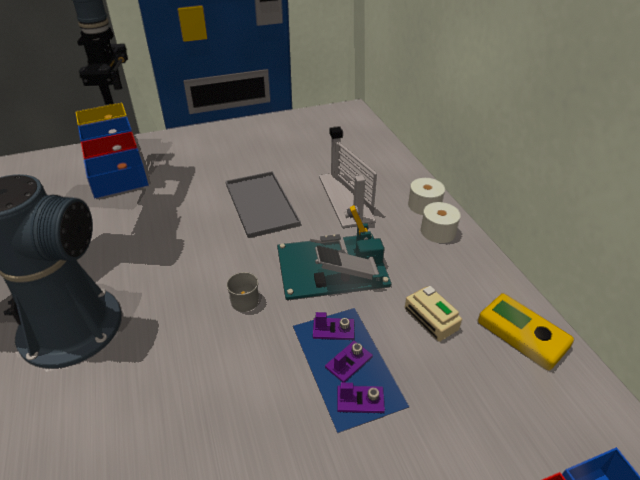

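The top view shows three purple shutters on the mat at about (385,263), (416,263) and (452,265), knobs pointing away from the robot. The press is at (314,240), the tray at (201,276), the cup at (335,324), the printhead at (398,185) and the gate at (225,185). The side view agrees: shutters at (333,327), (350,360) and (361,398).

```bash
cat > h.py <<'E'
from rig import robot
import numpy as np, cv2
from scipy.optimize import minimize
from scipy.spatial.transform import Rotation as Ro
M={c:robot.camera_model(c) for c in("top","side")}
def K(m): return np.array([[m["fx"],0,m["cx"]],[0,m["fy"],m["cy"]],[0,0,1]])
def proj(c,P):
    m=M[c]; return cv2.projectPoints(np.float64(P).reshape(-1,3),cv2.Rodrigues(m["R"])[0],m["t"],K(m),m["distortion"])[0].reshape(-1,2)
def plane(c,px,z):
    m=M[c]; u=cv2.undistortPoints(np.float64(px).reshape(-1,1,2),K(m),m["distortion"]).reshape(-1,2)
    d=np.c_[u,np.ones(len(u))]@m["R"]; C=-m["R"].T@m["t"]
    return C+d*((z-C[2])/d[:,2])[:,None]
def T(p,z,P):
    x,y,a=p; P=np.float64(P); c,s=np.cos(a),np.sin(a)
    return np.c_[x+c*P[:,0]-s*P[:,1],y+s*P[:,0]+c*P[:,1],z+P[:,2]]
def box(x0,x1,y0,y1,z0,z1): return np.array([[x,y,z] for x in(x0,x1) for y in(y0,y1) for z in(z0,z1)])
S=4
def soft(c,hulls,roi):
    x0,y0,w,h=roi; im=np.zeros((h*S,w*S),np.uint8)
    for H in hulls:
        p=(proj(c,H)-[x0-.5,y0-.5])*S-.5
        cv2.fillConvexPoly(im,np.int32(np.round(cv2.convexHull(np.float32(p))*16)),255,shift=4)
    return cv2.resize(im,(w,h),interpolation=cv2.INTER_AREA)/255.
t=np.linspace(0,2*np.pi,17)[:-1]
def shut(kz): return [box(-.042,.042,-.025,.025,0,.008),box(-.037,-.015,-.006,.006,0,.048)]
def purple(im):
    h=cv2.cvtColor(im,cv2.COLOR_BGR2HSV); return cv2.inRange(h,(135,90,30),(165,255,255))
def fit(cams,masks,hulls,p0,z,weight=None,r=.09):
    rois={}
    for c in cams:
        q=proj(c,T(p0,z,box(-r,r,-r,r,0,.05))); a=np.floor(q.min(0)).astype(int); b=np.ceil(q.max(0)).astype(int)
        a=np.maximum(a,0); b=np.minimum(b,[640,480]); rois[c]=(a[0],a[1],b[0]-a[0],b[1]-a[1])
    def cost(v):
        p=np.array(v)/[1,1,10]; e=0
        for c in cams:
            x,y,w,h=rois[c]; m=masks[c][y:y+h,x:x+w]; W=1 if weight is None else weight[c][y:y+h,x:x+w]
            e+=(W*(soft(c,[T(p,z,H) for H in hulls],rois[c])-m)**2).sum()
        return e
    v0=np.array(p0)*[1,1,10]
    sx=np.array([v0]+[v0+d for d in np.diag([.008,.008,1.5])])
    r=minimize(cost,v0,method="Nelder-Mead",options=dict(initial_simplex=sx,xatol=1e-4,fatol=1e-2,maxiter=150))
    return r.x/[1,1,10],r.fun
def shutters(z=.003,cams=("top","side"),area=60,near=None):
    ims={c:robot.camera(c) for c in("top","side")}; out=[]
    mk={c:purple(ims[c]) for c in ims}
    mf={}
    for c in ims:  # close knob holes
        mf[c]=cv2.morphologyEx(mk[c],cv2.MORPH_CLOSE,np.ones((7,7),np.uint8) if c=="side" else np.ones((5,5),np.uint8))/255.
    n,lab,st,ce=cv2.connectedComponentsWithStats(np.uint8(mf["top"]>0))
    for i in range(1,n):
        if st[i,4]<area: continue
        only={c:mf[c] for c in cams}; only["top"]=(lab==i)*1.
        P=plane("top",ce[i],z+.008)[0]
        if near is not None and np.hypot(*(P[:2]-near))>.08: continue
        own={}
        best=None
        for a in (-.35,0,.35):
            o=fit(["top"],only,shut(0),(P[0],P[1],a),z)
            if best is None or o[1]<best[1]: best=o
        # side: only component overlapping prediction
        if "side" in cams:
            n2,l2,s2,_=cv2.connectedComponentsWithStats(np.uint8(mf["side"]>0))
            pr=soft("side",[T(best[0],z,H) for H in shut(0)],(0,0,640,480))>.5
            cnt=np.bincount(l2[pr],minlength=n2); cnt[0]=0
            only["side"]=(l2==cnt.argmax())*1.
            b2=fit(["top","side"],only,shut(0),best[0],z)
        else: b2=best
        out.append((b2[0],b2[1],best[0],st[i,4]))
    return out,ims
def tool(): 
    o=robot.get_obs(); R=Ro.from_quat(o["tool_rot"]).as_matrix(); return o,R,np.arctan2(R[1,1],R[0,1])
def go(tx,ty,yaw):
    """shift in tool axes and roll (10deg) to reach TCP xy with tool y at world angle yaw (mod pi)"""
    o,R,a=tool(); d=R.T@[tx-o["position"][0],ty-o["position"][1],0]
    tu=(yaw-a+np.pi/2)%np.pi-np.pi/2
    print("TCP",o["position"].round(4),"tool y deg",np.degrees(a).round(1),"q6",o["q"][5].round(2),"-> shift x,y",d[:2].round(4),"roll10",round(-np.degrees(tu)/10,2),"(+-18)")
E
python3 - <<'E'
from h import *
out,ims=shutters()
for p,e,b,n in out: print("shutter",p.round(4),round(e,1),"top only",b.round(4),n)
# press
hs={c:cv2.cvtColor(ims[c],cv2.COLOR_BGR2HSV) for c in ims}
g={c:cv2.inRange(hs[c],(75,90,20),(98,255,255)) for c in ims}
for c in g:
    n,l,s,_=cv2.connectedComponentsWithStats(g[c]); i=1+s[1:,4].argmax(); g[c]=(l==i)*1.; print(c,s[i])
plate=[box(-.12,.12,-.088,.088,0,.012)]
p=np.r_[plane("top",[[314,240]],.012)[0][:2],-.1]
for k in range(3):
    W={}
    for c in g:
        pr=T(p,0,box(-.105,.055,-.073,.073,.012,.012)); inner=soft(c,[pr],(0,0,640,480))
        reg=soft(c,[T(p,0,box(-.2,.05,-.2,.2,0,0.))],(0,0,640,480))
        W[c]=(inner<.5)*(reg>.5)*1.
    f={c:fit([c],g,plate,p,0,W,.15) for c in g}
    p2=fit(["top","side"],g,plate,p,0,W,.15); p=p2[0]
    print("press",p.round(4),p2[1],"top",f["top"][0].round(4),"side",f["side"][0].round(4))
def rectfit(c,m,dx,dy,z,name):
    n,l,s,_=cv2.connectedComponentsWithStats(m); i=1+s[1:,4].argmax()
    ct=max(cv2.findContours(np.uint8(l==i),cv2.RETR_EXTERNAL,cv2.CHAIN_APPROX_NONE)[0],key=cv2.contourArea)
    P=plane(c,ct.reshape(-1,2),z)[:,:2]; print(name,cv2.minAreaRect(np.float32(P)))
b=cv2.inRange(hs["top"],(100,120,40),(125,255,200)); b[:,:360]=0;b[:,480:]=0
rectfit("top",cv2.morphologyEx(b,cv2.MORPH_CLOSE,np.ones((25,25),np.uint8)),0,0,.003,"mat")
r=max(robot.outline_of("top","tray"),key=lambda d:d["conf"]*(d["extent"][0]<270)); rectfit("top",np.uint8(r["region"]),0,0,.01,"tray")
print("cup",plane("top",[[333,324]],.03)[0],"printhead",plane("top",[[398,185]],.04)[0])
im=np.vstack([cv2.resize(ims["top"][180:310,270:480],None,fx=3,fy=3)[:,:630],cv2.resize(ims["side"][225:295,260:470],None,fx=3,fy=3)])
for c,oy,y0,x0 in(("top",0,180,270),("side",390,225,260)):
  for q,z,Hs in [(p,0,plate)]+[(o[0],.003,shut(0)) for o in out]:
    for H in Hs:
      if len(Hs)==1: H=box(-.12,.12,-.088,.088,.012,.012)
      h=cv2.convexHull(np.float32((proj(c,T(q,z,H))-[x0-.5,y0-.5])*3-.5)).astype(int)
      if c=="side": h=h[(h[:,0,1]<205)]
      cv2.polylines(im,[h+[0,oy]],True,(0,255,255),1)
  m=(proj(c,T(p,0,[[-.037,.045,.012],[-.012,.045,.012],[-.019,-.055,.091]]))-[x0-.5,y0-.5])*3-.5
  for a in m.astype(int): cv2.circle(im,tuple(int(v) for v in a+[0,oy]),3,(0,0,255),1)
cv2.imwrite("pics/ov1.png",im)
E
```

```text
shutter [ 0.5167 -0.2742  0.4889] 3351.5 top only [ 0.5165 -0.2759  0.4675] 1673
top [ 274  190   74   99 3995]
side [ 278  242   50   58 1925]
press [ 0.5815 -0.0113 -0.1561] 983.3498961937718 top [ 0.5813 -0.0126 -0.1686] side [ 0.5816 -0.0067 -0.1544]
press [ 0.5815 -0.0115 -0.1605] 1050.5004844290656 top [ 0.5818 -0.0126 -0.1609] side [ 0.5815 -0.0065 -0.1526]
press [ 0.5815 -0.0115 -0.1605] 1053.2962245290273 top [ 0.5813 -0.0134 -0.1685] side [ 0.5818 -0.0068 -0.1566]
mat ((0.5119837522506714, -0.2762100100517273), (0.1369439959526062, 0.24756582081317902), 1.1176929473876953)
tray ((0.4815136790275574, 0.277663916349411), (0.1446080356836319, 0.25347602367401123), 1.4329618215560913)
cup [ 0.36131943 -0.05583516  0.03      ] printhead [ 0.71159081 -0.22949173  0.04      ]
```

View pics/ov1.png

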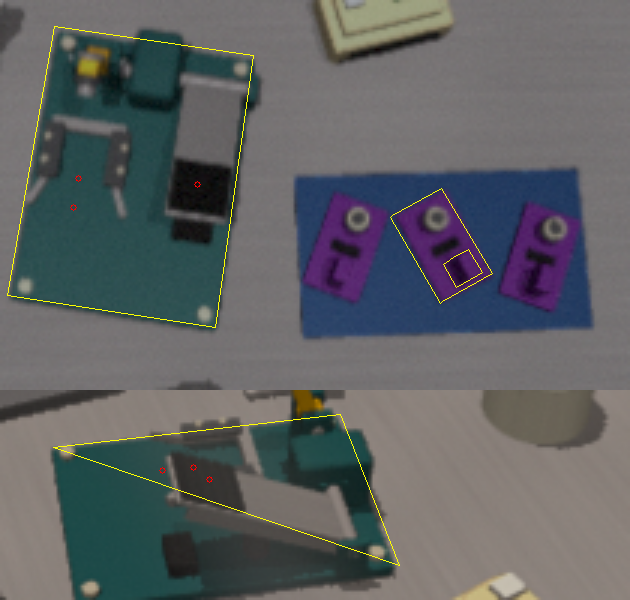

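The overlay shows the press fit right on its edges. The slot mouth marker at (73,208) lies midway between the flare tips, and the pedal marker at (197,184) is on the pad. The three shutters merged into one blob because of the closing step, so I'll separate them.

```bash
python3 - <<'E'
s=open('h.py').read()
a=s.index("def shutters"); b=s.index("def tool")
s=s[:a]+'''def comps(m,area):
    n,lab,st,ce=cv2.connectedComponentsWithStats(m); o=[]
    for i in range(1,n):
        if st[i,4]<area: continue
        k=cv2.morphologyEx(np.pad(np.uint8(lab==i),9),cv2.MORPH_CLOSE,cv2.getStructuringElement(2,(11,11)))[9:-9,9:-9]
        o.append((k*1.,ce[i]))
    return o
def shutters(z=.003,area=60,cams=("top","side")):
    ims={c:robot.camera(c) for c in cams}; mk={c:comps(purple(ims[c]),area) for c in ims}; out=[]
    for k,ce in mk["top"]:
        P=plane("top",ce,z+.008)[0]; only={"top":k}
        best=min([fit(["top"],only,shut(0),(P[0],P[1],a),z) for a in(-.5,-.15,.15,.5)],key=lambda o:o[1]); b2=best; sd=None
        if "side" in cams and mk["side"]:
            pr=soft("side",[T(best[0],z,H) for H in shut(0)],(0,0,640,480))>.5
            j=max(mk["side"],key=lambda q:(q[0]*pr).sum())
            if (j[0]*pr).sum()>.6*pr.sum():
                only["side"]=j[0]; sd=fit(["side"],only,shut(0),best[0],z)[0].round(4); b2=fit(["top","side"],only,shut(0),best[0],z)
        out.append(b2[0]); print("shutter",b2[0].round(4),round(b2[1],1),"top",best[0].round(4),round(best[1],1),"side",sd)
    return out,ims
'''+s[b:]
open('h.py','w').write(s)
E
python3 - <<'E'
from h import *
out,ims=shutters()
for p in out:
    L=T(p,0,[[-.026,0,0]])[0]; print("lug",L.round(4)); go(L[0],L[1],p[2]+np.pi/2)
im=np.hstack([cv2.resize(ims["top"][225:300,360:475],None,fx=3.4,fy=3.4),cv2.resize(ims["side"][305:420,300:400],None,fx=3.4,fy=3.4)[:255]]) if 0 else np.zeros((400,790,3),np.uint8)
for c,ox,y0,x0,hh,ww in(("top",0,225,360,100,115),("side",400,310,295,110,110)):
  t=cv2.resize(ims[c][y0:y0+hh,x0:x0+ww],None,fx=3.4,fy=3.4)
  for q in out:
    for H in shut(0):
      cv2.polylines(t,[cv2.convexHull(np.float32((proj(c,T(q,.003,H))-[x0-.5,y0-.5])*3.4-.5)).astype(int)],True,(0,255,255),1)
  im[:min(400,t.shape[0]),ox:ox+t.shape[1]]=t[:400,:790-ox]
cv2.imwrite("pics/ov2.png",im)
E
```

```text
shutter [ 0.5169 -0.1898 -0.3885] 114.0 top [ 0.5165 -0.1912 -0.3883] 38.5 side [ 0.5178 -0.1883 -0.3689]
shutter [ 0.5168 -0.2749  0.4725] 1269.6 top [ 0.5169 -0.2758  0.4609] 46.5 side [ 0.5178 -0.2735  0.4866]
shutter [ 0.5079 -0.3563 -0.388 ] 1226.4 top [ 0.5065 -0.3584 -0.3582] 50.1 side [ 0.5081 -0.3557 -0.3768]
lug [ 0.4929 -0.18    0.    ]
TCP [0.1593 0.6043 0.2198] tool y deg 75.2 q6 -0.18 -> shift x,y [-0.5225 -0.6734] roll10 0.75 (+-18)
lug [ 0.4937 -0.2867  0.    ]
TCP [0.1593 0.6043 0.2198] tool y deg 75.2 q6 -0.18 -> shift x,y [-0.5505 -0.7764] roll10 -4.18 (+-18)
lug [ 0.4838 -0.3465  0.    ]
TCP [0.1593 0.6043 0.2198] tool y deg 75.2 q6 -0.18 -> shift x,y [-0.5562 -0.8367] roll10 0.75 (+-18)
```

View pics/ov2.png

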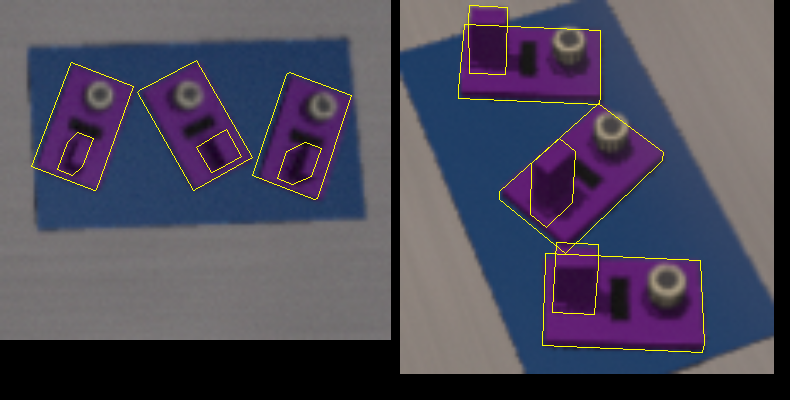

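The fits hold in both views: shutters at (0.517,-0.190), (0.517,-0.275) and (0.508,-0.356), their outlines matching at (80,125), (195,125) and (302,135) in the crop. I'll start with the nearest one.

```bash
python3 -m jog '[0.04,0,0,0,0.75, 0.04,-0.05,-0.02,0,0, 0.04,-0.05,-0.02,0,0, 0.04,-0.05,-0.02,0,0, 0.04,-0.05,-0.02,0,0, 0.04,-0.05,-0.02,0,0, 0.04,-0.0356,-0.0499,0,0, 0.04,-0.0356,-0.0499,0,0, 0.04,-0.0356,-0.0499,0,0, 0.04,-0.0356,-0.0499,0,0, 0.04,-0.0356,-0.0499,0,0, 0.04,-0.0356,-0.0499,0,0, 0.04,-0.0356,-0.0499,0,0, 0.04,-0.0356,-0.0499,0,0, 0.04,-0.0356,-0.0499,0,0, 0.04,-0.0356,-0.0499,0,0, 0.04,0,0,0.04,0,0.04,0,0,0,0,0.04,0,0,0,0]' 25; python3 -c "
from h import *
go(.4929,-.18,-.388+np.pi/2)"
```

```text
time: 3.72
position: [0.4932, -0.1792, 0.1804]
tool_rot: [0.193, 0.981, 0.0, 0.0]
ft_force: [-0.4, -0.2, 0.4]
grip_width: 0.0403
grip_force: 0.0
TCP [ 0.4932 -0.1792  0.1804] tool y deg 67.8 q6 -1.74 -> shift x,y [-0.0001 -0.0009] roll10 0.0 (+-18)
```

```bash
python3 -m jog '[0.04,0,-0.001,0.05,0, 0.04,0,0,0.05,0, 0.04,0,0,0.022,0, 0.04,0,0,0,0, 0.04,0,0,0,0, 0,0,0,0,0, 0,0,0,0,0, 0,0,0,0,0, 0,0,0,0,0, 0,0,0,0,0,0,0,0,0,0]' 25; python3 -m jog '[0,0,0,-0.03,0,0,0,0,-0.05,0,0,0,0,-0.05,0,0,0,0,0,0,0,0,0,0,0]'; python3 -c "
from h import *
p=np.array([.5815,-.0125,-.164]);L=T(p,0,[[-.08-.026,.045,0]])[0];print(L,T(p,0,[[-.012-.026,.045,0],[-.035,-.055,0]]));go(L[0],L[1],p[2]+np.pi/2)
cv2.imwrite('pics/g1.png',np.hstack([robot.camera('top')[150:350,250:500],robot.camera('side')[200:400,250:500]]))"
```

```text
time: 5.1
position: [0.4927, -0.1806, 0.0577]
tool_rot: [0.193, 0.981, 0.0, -0.0]
ft_force: [0.3, -0.3, 0.5]
grip_width: 0.0008
grip_force: 0.0
time: 5.72
position: [0.4921, -0.1802, 0.1874]
tool_rot: [0.193, 0.981, 0.0, -0.0]
ft_force: [0.2, -0.2, -1.2]
grip_width: 0.0002
grip_force: 0.0
[0.48426926 0.04920237 0.        ] [[ 0.55135684  0.0381003   0.        ]
 [ 0.53799001 -0.06104771  0.        ]]
TCP [ 0.4921 -0.1802  0.1874] tool y deg 67.7 q6 -1.75 -> shift x,y [0.0942 0.2093] roll10 -1.29 (+-18)
```

View pics/g1.png

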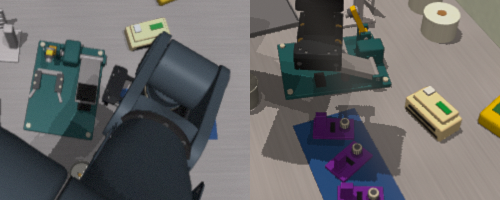

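The grip missed. The side half of this crop shows all three shutters still on the mat, the first at about (333,325) in full-image pixels. I'll re-measure from the side.

```bash
cat >> h.py <<'E'
def side(guess,z=.003,save=None,draw=True):
    im=robot.camera("side"); cs=comps(purple(im),60); out=[]
    for g in guess:
        pr=soft("side",[T(g,z,H) for H in shut(0)],(0,0,640,480))>.5
        j=max(cs,key=lambda q:(q[0]*pr).sum()); r=fit(["side"],{"side":j[0]},shut(0),g,z); out.append(r[0]); print("side fit",r[0].round(4),round(r[1],1))
    return out,im
def crop(c,im,name,roi,f,ps,z):
    x0,y0,w,h=roi; t=cv2.resize(im[y0:y0+h,x0:x0+w],None,fx=f,fy=f,interpolation=cv2.INTER_CUBIC)
    for q in ps:
        for H in shut(0): cv2.polylines(t,[cv2.convexHull(np.float32((proj(c,T(q,z,H))-[x0-.5,y0-.5])*f-.5)).astype(int)],True,(0,255,255),1)
    cv2.imwrite("pics/"+name,t)
E
python3 -c "
from h import *
o,im=side([(.5178,-.1883,-.37)])
crop('side',im,'s1.png',(295,290,110,130),4.5,o+[np.array([.5178,-.2735,.4866])],.003)"
```

```text
side fit [ 0.5174 -0.189  -0.386 ] 41.0
```

View pics/s1.png

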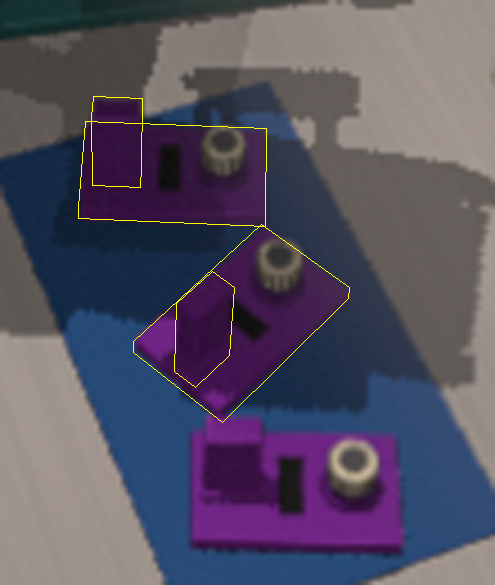

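The fit is on the real shutter, whose lug top shows at (117,100) in the crop and was not moved, so the fingers really did pass it by. I'll check where the gripper appears in the image against its reported pose.

```bash
python3 -c "
from h import *
o,R,a=tool(); im=robot.camera('side')
P=o['position']; q=proj('side',[P,P+R@[0,0,.022],P+R@[0,0,-.05]]);print(q,o['grip_width'],R.round(3))
for k,c in zip(q,((0,0,255),(0,255,0),(255,0,0))): cv2.circle(im,tuple(int(v) for v in k.round()),1,c,-1)
cv2.imwrite('pics/s2.png',cv2.resize(im[130:330,240:420],None,fx=3,fy=3))"
```

```text
[[319.97756846 265.38826872]
 [319.93192703 273.93974831]
 [320.08725307 244.89884307]] 0.0007203270141588663 [[-0.925  0.379 -0.003]
 [ 0.379  0.925  0.002]
 [ 0.004  0.001 -1.   ]]
```

View pics/s2.png

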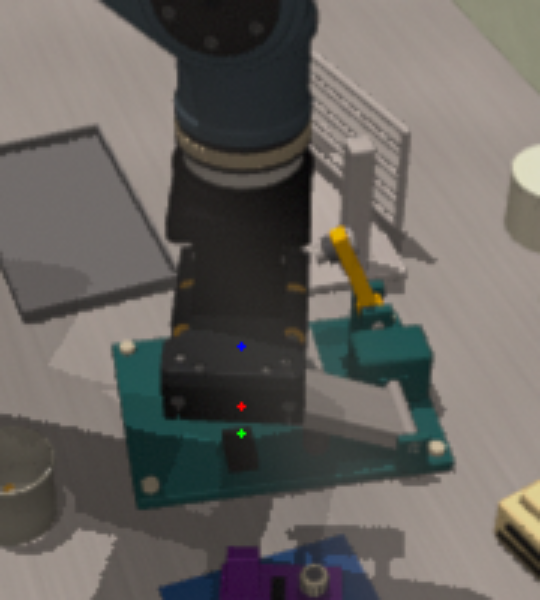

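The fingers are hidden behind the gripper body, whose lower edge runs from (163,418) to (303,424) in the crop. I'll compare that edge with its projected position, and check with the arm lifted aside.

```bash
python3 -c "
from h import *
o,R,a=tool()
P=o['position']
for z in(-.048,-.1):
  B=np.array([P+R@[x,y,z] for x in(.0375,-.0375) for y in(-.095,.095)]); print(B.round(3).tolist(),((proj('side',B)-[240,130])*3).round().tolist())
F=np.array([P+R@[x,y,z] for x in (.0095,-.0095) for y in(-.015,.015) for z in(.022,-.03)]);print(((proj('side',F)-[240,130])*3).round().tolist())
"; python3 -m jog '[0.08,0,0,0,0,0.08,0,0,0,0,0.08,0,0,0,0,0.08,0,0,0,0,0.08,0,0,0,0,0.08,0,0,0,0]'; python3 -c "
from h import *
im=robot.camera('side');cv2.imwrite('pics/s3.png',cv2.resize(im[200:340,240:420],None,fx=4,fy=4))"
```

```text
[[0.421, -0.254, 0.234], [0.493, -0.078, 0.234], [0.491, -0.282, 0.234], [0.563, -0.106, 0.234]] [[161.0, 462.0], [190.0, 245.0], [301.0, 468.0], [308.0, 249.0]]
[[0.421, -0.254, 0.286], [0.493, -0.078, 0.286], [0.491, -0.282, 0.286], [0.563, -0.107, 0.286]] [[158.0, 392.0], [188.0, 178.0], [304.0, 398.0], [311.0, 182.0]]
[[223.0, 449.0], [223.0, 387.0], [226.0, 414.0], [226.0, 352.0], [254.0, 450.0], [255.0, 388.0], [257.0, 415.0], [258.0, 353.0]]
time: 6.68
position: [0.4927, -0.1806, 0.1878]
tool_rot: [0.193, 0.981, -0.0, 0.0]
ft_force: [0.4, -0.2, 0.6]
grip_width: 0.0521
grip_force: 0.0
```

View pics/s3.png

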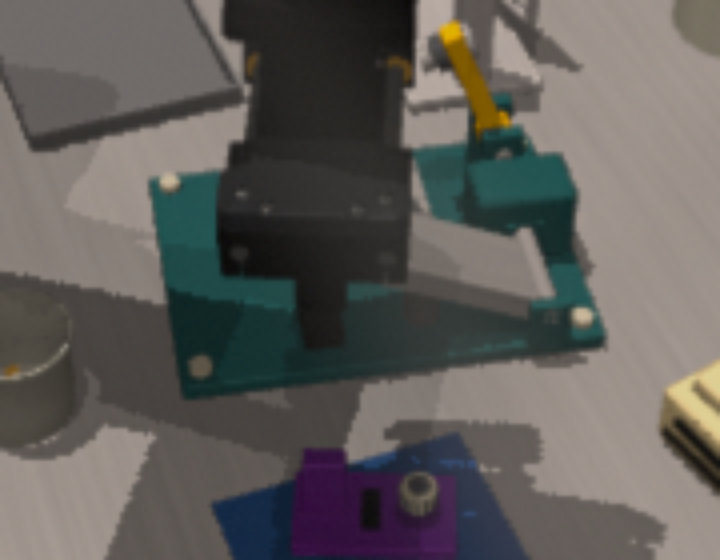

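```bash
python3 -c "
from h import *
o,R,a=tool();P=o['position'];w=o['grip_width']/2;print(w)
for y in (-w,-w-.015):
  for z in(.022,.0): print(y,z,proj('side',[P+R@[x,y,z] for x in(.0095,-.0095)]).round(1).tolist(), ((proj('side',[P+R@[0,y,z]])-[240,200])*4).round())
"; python3 -m jog '[0.08,0,0,0,0,0.08,0,0,0,0,0.08,0,0,0,0]'; python3 -c "
from h import *
im=robot.camera('side'); o,R,a=tool(); P=o['position']; w=o['grip_width']/2
for y in(-w,-w-.015):
  for x in (.0095,-.0095):
    k=proj('side',[P+R@[x,y,.022]])[0]; cv2.circle(im,tuple(int(v) for v in k.round()),0,(0,255,0),-1); print(k)
cv2.imwrite('pics/s4.png',cv2.resize(im[230:310,270:370],None,fx=7,fy=7,interpolation=0))"
```

```text
0.028248781093943028
-0.028248781093943028 0.022 [[314.5, 284.3], [325.0, 284.8]] [[319. 338.]]
-0.028248781093943028 0.0 [[314.4, 275.7], [325.1, 276.2]] [[319. 304.]]
-0.04324878109394303 0.022 [[314.0, 290.5], [324.6, 290.9]] [[317. 363.]]
-0.04324878109394303 0.0 [[313.9, 281.8], [324.7, 282.3]] [[317. 328.]]
time: 7.1
position: [0.4927, -0.1806, 0.1878]
tool_rot: [0.193, 0.981, -0.0, 0.0]
ft_force: [-0.9, 0.0, 0.0]
grip_width: 0.0783
grip_force: 0.0
[314.08681921 288.93056911]
[324.71944117 289.36187204]
[313.53507595 295.17034674]
[324.3057068  295.61218046]
```

View pics/s4.png

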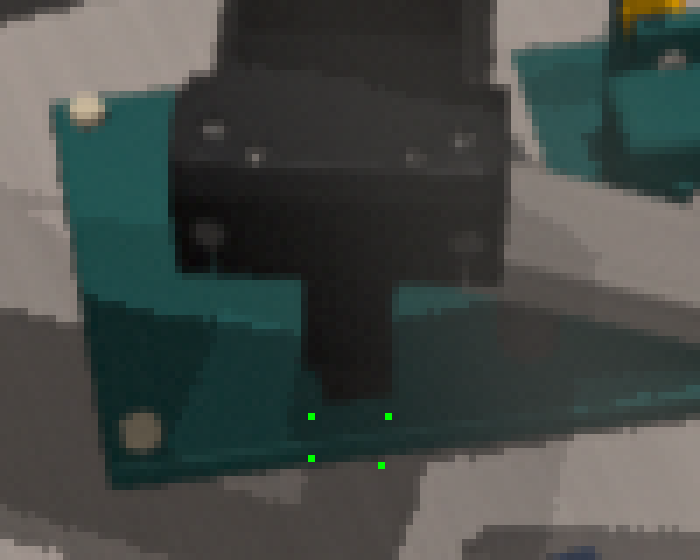

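In the crop the fingertip ends at (350,397), about 2–8 pixels above the marks where I predicted it. The tips are therefore higher than I assumed, which explains the miss, so I'll go lower and watch the force.

```bash
python3 -m jog '[0.04,0,0,0.05,0, 0.04,0,0,0.05,0, 0.04,0,0,0.0,0,0.04,0,0,0.045,0, 0.04,0,0,0,0, 0.04,0,0,0,0, 0.0,0,0,0,0, 0,0,0,0,0, 0,0,0,0,0, 0,0,0,0,0, 0,0,0,0,0,0,0,0,0,0]' 25
```

```text
time: 8.65
position: [0.4929, -0.1805, 0.043]
tool_rot: [0.193, 0.981, 0.0, 0.0]
ft_force: [-0.2, 1.5, 4.7]
grip_width: 0.0113
grip_force: 25.0
```

```bash
python3 -m jog '[0,0,0,-0.02,0,0,0,0,-0.06,0,0,0,0,-0.06,0,0,0,0,0,0,0,0,0,0,0]'; python3 -c "
from h import *
im=robot.camera('side'); o,R,a=tool(); P=o['position']; p=(0.5174,-.189,-.386)
for c,off in (((0,255,255),-.040),((0,255,0),-.055)):
  for H in shut(0):
    cv2.polylines(im,[cv2.convexHull(np.float32(proj('side',T(p,P[2]+off,H)))).round().astype(int)],True,c,1)
cv2.imwrite('pics/s5.png',cv2.resize(im[230:350,270:400],None,fx=5,fy=5,interpolation=0))
p=np.array([.5815,-.0125,-.164]);L=T(p,0,[[-.085-.026,.045,0]])[0];go(L[0],L[1],p[2]+np.pi/2)"
```

```text
time: 9.28
position: [0.4918, -0.1801, 0.182]
tool_rot: [0.193, 0.981, 0.0, -0.001]
ft_force: [1.2, 0.2, -1.3]
grip_width: 0.0114
grip_force: 25.0
TCP [ 0.4913 -0.1798  0.1812] tool y deg 67.7 q6 -1.75 -> shift x,y [0.0982 0.2081] roll10 -1.29 (+-18)
```

View pics/s5.png

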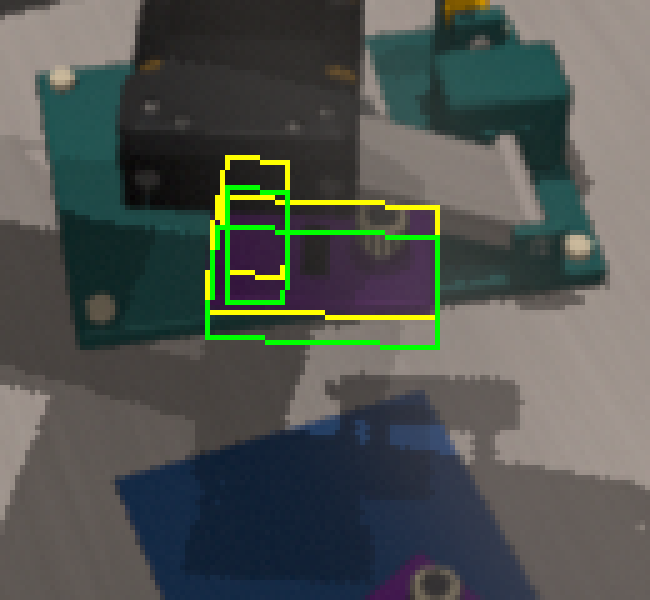

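Yellow, with the underside at TCP − 40 mm, matches the held shutter at about (325,260), level in the jaws. I'll carry it to the front of the slot.

```bash
python3 -m jog '[0,0,0,0,-0.65,0,0,0,0,-0.64, 0,0.01,0.045,0,0, 0,0.01,0.045,0,0, 0,0.01,0.045,0,0, 0,0.01,0.045,0,0, 0,0.01,0.045,0,0, 0,0,0,0.05,0, 0,0,0,0.04,0, 0,0,0,0,0,0,0,0,0,0]'; python3 -c "
from h import *
p=np.array([.5815,-.0125,-.164]);L=T(p,0,[[-.085-.026,.045,0]])[0];go(L[0],L[1],p[2]+np.pi/2);print(robot.get_obs()['ft_force'])
im=robot.camera('side'); cv2.imwrite('pics/s6.png',cv2.resize(im[190:310,220:380],None,fx=4.5,fy=4.5))"
```

```text
time: 10.7
position: [0.4799, 0.0494, 0.0925]
tool_rot: [0.082, 0.997, 0.0, -0.001]
ft_force: [-0.3, 0.7, -1.8]
grip_width: 0.0112
grip_force: 25.0
TCP [0.4799 0.0494 0.0925] tool y deg 80.6 q6 -1.54 -> shift x,y [0.0007 0.0005] roll10 0.0 (+-18)
[-0.29553193  0.71149697 -1.75374885]
```

View pics/s6.png

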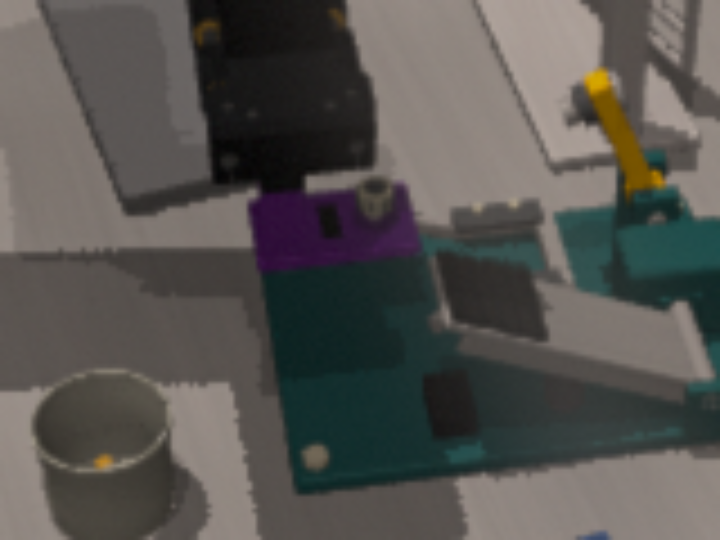

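The shutter is held level over the front of the base plate at about (335,228), aligned with the slot. I'll lower it.

```bash
python3 -m jog '[0,0,0,0.03,0,0,0,0,0.008,0,0,0,0,0,0,0,0,0,0,0]'; python3 -m jog '[0,0,0,0.002,0,0,0,0,0,0,0,0,0,0,0]';python3 -m jog '[0,0,0,0.001,0,0,0,0,0,0,0,0,0,0,0]'
```

```text
time: 11.25
position: [0.4808, 0.0494, 0.0557]
tool_rot: [0.082, 0.997, -0.0, 0.001]
ft_force: [0.3, 0.5, -1.2]
grip_width: 0.0116
grip_force: 25.0
time: 11.62
position: [0.4801, 0.0496, 0.0529]
tool_rot: [0.082, 0.997, -0.0, 0.0]
ft_force: [0.2, -0.3, -1.1]
grip_width: 0.0117
grip_force: 25.0
time: 12.0
position: [0.4801, 0.0497, 0.052]
tool_rot: [0.082, 0.997, 0.0, 0.0]
ft_force: [-0.3, 1.8, 3.9]
grip_width: 0.0113
grip_force: 25.0
```

```bash
python3 -m jog '[0,-0.01,0,0,0,0,-0.01,0,0,0,0,-0.01,0,0,0,0,-0.01,0,0,0,0,0,0,0,0]'; python3 -m jog '[0,-0.008,0,0,0,0,-0.007,0,0,0,0,0,0,0,0]';python3 -m jog '[0,-0.008,0,0,0,0,-0.006,0,0,0,0,0,0,0,0]'
```

```text
time: 12.62
position: [0.5189, 0.043, 0.052]
tool_rot: [0.082, 0.997, -0.0, -0.001]
ft_force: [-2.6, 1.5, 6.1]
grip_width: 0.0114
grip_force: 25.0
time: 13.0
position: [0.533, 0.0407, 0.052]
tool_rot: [0.082, 0.997, -0.0, -0.001]
ft_force: [-3.8, -0.1, 6.4]
grip_width: 0.0116
grip_force: 25.0
time: 13.38
position: [0.5468, 0.0384, 0.052]
tool_rot: [0.082, 0.997, -0.0, -0.002]
ft_force: [-2.7, 0.8, 6.3]
grip_width: 0.0115
grip_force: 25.0
```

```bash
python3 -m jog '[0,-0.004,0,0,0,0,0,0,0,0]'; python3 -m jog '[0,-0.002,0,0,0,0,0,0,0,0]';python3 -m jog '[0,-0.0015,0,0,0,0,0,0,0,0]'
```

```text
time: 13.62
position: [0.5489, 0.0381, 0.052]
tool_rot: [0.081, 0.997, 0.0, -0.003]
ft_force: [-5.9, 0.5, 8.8]
grip_width: 0.011
grip_force: 25.0
time: 13.88
position: [0.5488, 0.0381, 0.0519]
tool_rot: [0.081, 0.997, 0.0, -0.005]
ft_force: [-8.6, 1.5, 12.3]
grip_width: 0.0115
grip_force: 25.0
time: 14.12
position: [0.5526, 0.0377, 0.0514]
tool_rot: [0.082, 0.997, 0.0, -0.003]
ft_force: [-2.2, 1.1, 1.0]
grip_width: 0.0118
grip_force: 2.5
```

The force rose at the stop, then the grip slackened. I'll let it close again and check.

```bash
python3 -m jog '[0,0,0,0,0,0,0,0,0,0,0,0,0,0,0,0,0,0,0,0]' 25; python3 -m jog '[0,-0.001,0,0,0,0,0,0,0,0]';  python3 -c "
from h import *
im=robot.camera('side'); cs=comps(purple(im),60); p=np.array([.5815,-.0125,-.164]); L=T(p,0,[[-.012,.045,0]])[0]; print(L); g=(L[0],L[1],p[2])
print([c[1].round() for c in cs], proj('side',[[L[0],L[1],.015]]))
crop('side',im,'s7.png',(230,180,150,120),5,[g],.012)"
```

```text
time: 14.62
position: [0.5538, 0.0376, 0.0512]
tool_rot: [0.082, 0.997, 0.0, -0.002]
ft_force: [-4.9, 1.9, 3.1]
grip_width: 0.0113
grip_force: 25.0
time: 14.88
position: [0.5538, 0.0376, 0.0511]
tool_rot: [0.082, 0.997, 0.0, -0.003]
ft_force: [-6.1, 3.6, 3.2]
grip_width: 0.0113
grip_force: 25.0
[0.57700798 0.03385539 0.        ]
[array([311., 250.]), array([353., 383.])] [[324.46297591 249.71676647]]
```

View pics/s7.png

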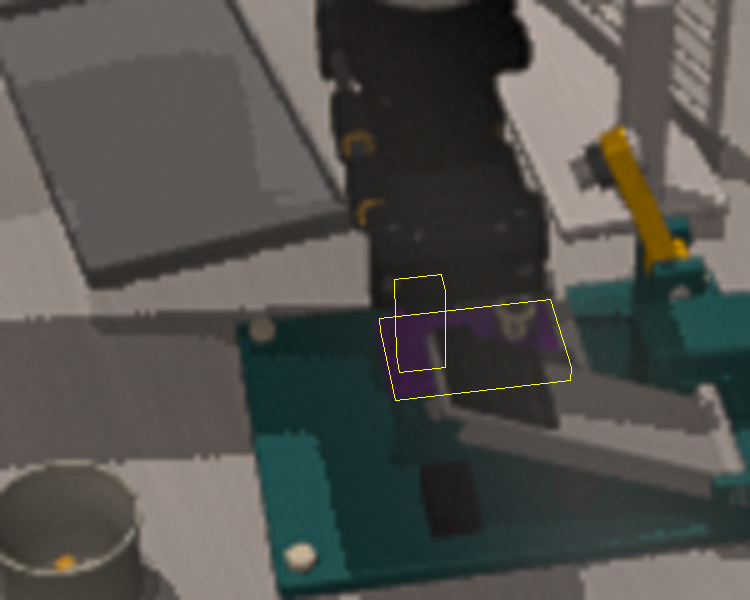

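The shutter outline sits on the nominal seat, purple between (380,320) and (570,380). I'll release, rise, turn the gripper a quarter and go over the pedal.

```bash
python3 -m jog '[0.03,0,0,0,0,0.03,0,0,0,0,0.03,0,0,0,0,0.03,0,0,-0.05,0,0.03,0,0,-0.06,0,0.03,0,0,-0.03,0, 0,0,0,0,1,0,0,0,0,1,0,0,0,0,1,0,0,0,0,1,0,0,0,0,1,0,0,0,0,1,0,0,0,0,1,0,0,0,0,1,0,0,0,0,1,0,-0.05,0.0077,0,0,0,-0.05,0.0078,0,0,0,0,0,0,0]'
cat >> h.py <<'E'
p_press=np.array([.5815,-.0125,-.164])
def pr(x,y): return T(p_press,0,[[x,y,0]])[0][:2]
def seat():
    """top fit of the shutter in the slot, in the press frame"""
    im=robot.camera("top"); t=pr(-.012,.045)
    for k,ce in comps(purple(im),30):
        P=plane("top",ce,.02)[0][:2]
        if np.hypot(*(P-t))<.08:
            vis={"top":k}; e=min([(fit(["top"],vis,shut(0),(*t,a),.012)) for a in(-.3,-.16,0)],key=lambda o:o[1])
            d=e[0][:2]-p_press[:2]; c,s=np.cos(p_press[2]),np.sin(p_press[2])
            print("seat: press xy",np.round([c*d[0]+s*d[1],-s*d[0]+c*d[1]],4),"dyaw",round(e[0][2]-p_press[2],3),"err",round(e[1],1),"npx",k.sum())
E
python3 -c "
from h import *
go(*pr(-.02,-.055),p_press[2]);seat()"
```

```text
time: 17.18
position: [0.5565, -0.0679, 0.192]
tool_rot: [0.764, 0.645, 0.0, 0.001]
ft_force: [0.6, 0.4, 0.4]
grip_width: 0.0002
grip_force: 0.0
TCP [ 0.5565 -0.0679  0.192 ] tool y deg -9.6 q6 -0.15 -> shift x,y [ 0.0037 -0.0044] roll10 -0.02 (+-18)
```

```bash
python3 -m jog '[0,0.004,-0.004,0.04,0,0,0,0,0.03,0,0,0,0,0,0]'; for i in 1 ; do python3 -m jog '[0,0,0,0.008,0,0,0,0,0,0]';python3 -m jog '[0,0,0,0.008,0,0,0,0,0,0]';python3 -m jog '[0,0,0,0.006,0,0,0,0,0,0]'; done | egrep 'pos|ft_'
```

```text
time: 17.6
position: [0.5504, -0.058, 0.1198]
tool_rot: [0.762, 0.647, -0.001, -0.002]
ft_force: [0.1, 0.8, -0.4]
grip_width: 0.0002
grip_force: 0.0
position: [0.5527, -0.0594, 0.1143]
ft_force: [-0.6, -0.3, -0.9]
position: [0.552, -0.0596, 0.1056]
ft_force: [0.2, -0.5, 0.2]
position: [0.5518, -0.0596, 0.0993]
ft_force: [0.4, 0.6, 0.1]
```

```bash
for i in 1 ; do python3 -m jog '[0,-0.003,0,0.005,0,0,0,0,0,0]';python3 -m jog '[0,0,0,0.005,0,0,0,0,0,0]';python3 -m jog '[0,0,0,0.005,0,0,0,0,0,0]';python3 -m jog '[0,0,-0.002,0.005,0,0,0,0,0,0]'; done | egrep 'pos|ft_'
```

```text
position: [0.5514, -0.0628, 0.0943]
ft_force: [0.7, 1.3, -0.4]
position: [0.5519, -0.0627, 0.0896]
ft_force: [0.3, -1.0, 1.2]
position: [0.5517, -0.0626, 0.0845]
ft_force: [0.3, -0.8, 2.1]
position: [0.5495, -0.0622, 0.0794]
ft_force: [-0.8, 0.5, 1.0]
```

```bash
for i in 1 ; do python3 -m jog '[0,0,-0.003,0.008,0,0,0,0,0,0]';python3 -m jog '[0,0,-0.003,0.008,0,0,0,0,0,0]';python3 -m jog '[0,0,-0.002,0.008,0,0,0,0,0,0]';python3 -m jog '[0,0,-0.002,0.006,0,0,0,0,0,0]'; done | egrep 'pos|ft_'
```

```text
position: [0.5462, -0.0617, 0.0711]
ft_force: [-1.2, 0.0, 2.0]
position: [0.5434, -0.0612, 0.0631]
ft_force: [0.2, 0.6, 2.5]
position: [0.5414, -0.0608, 0.0552]
ft_force: [0.9, 0.8, 2.7]
position: [0.54, -0.0607, 0.0494]
ft_force: [0.9, -0.8, 3.2]
```

```bash
for i in 1 ; do python3 -m jog '[0,0,-0.001,0.004,0,0,0,0,0,0]';python3 -m jog '[0,0,-0.001,0.004,0,0,0,0,0,0]';python3 -m jog '[0,0,0,0.003,0,0,0,0,0,0]'; done | egrep 'pos|ft_'
```

```text
position: [0.5392, -0.0606, 0.0456]
ft_force: [2.2, -0.3, 3.2]
position: [0.5388, -0.0605, 0.0426]
ft_force: [1.2, 0.6, 7.9]
position: [0.5386, -0.0605, 0.04]
ft_force: [0.3, 0.1, 12.1]
```

```bash
for i in 1 ; do python3 -m jog '[0,0,0,0.003,0,0,0,0,0,0]';python3 -m jog '[0,0,0,0.003,0,0,0,0,0,0]';python3 -m jog '[0,0,0,0.003,0,0,0,0,0,0,0,0,0,0,0]'; done | egrep 'pos|ft_'
```

```text
position: [0.5384, -0.0604, 0.0377]
ft_force: [-1.0, 1.1, 17.8]
position: [0.5384, -0.0604, 0.0369]
ft_force: [-6.0, 2.0, 32.5]
position: [0.5383, -0.0604, 0.0362]
ft_force: [-8.6, 2.3, 50.1]
```

The force climbs steeply at TCP 36 mm, so the pedal is on its stop. I'll hold briefly, let it up and move to the near side so the cameras see the slot.

```bash
python3 -m jog '[0,0,0,0,0,0,0,0,0,0,0,0,0.003,-0.02,0,0,0,0.006,-0.025,0,0,0,0.003,-0.025,0,0,0,0,-0.05,0,0,0,0,-0.03,0,0,0,-0.05,0,0,0,0,-0.05,0,0,0,0,-0.03,0,0,0.03,0,0,0,-1,0.03,0,0,0,-1,0.03,0,0,0,-1,0.03,0,0,0,-1,0.03,0,0,0,-1,0.03,0,0,0,-1,0.03,0,0,0,-1,0.03,0,0,0,-1,0.03,0,0,0,-1]'; python3 -c "
from h import *
go(*pr(-.038,.045),p_press[2]+np.pi/2);seat()
im=robot.camera('side'); g=(*pr(-.012,.045),p_press[2]); cs=comps(purple(im),40); print([(c[1].round(),c[0].sum()) for c in cs])
a=cv2.resize(im[180:300,230:380],None,fx=4,fy=4); cv2.imwrite('pics/s8.png',np.vstack([a,np.zeros((120,600,3),np.uint8)]))
b=robot.camera('top'); cv2.imwrite('pics/s8.png',np.vstack([a[:,:600],cv2.resize(b[220:310,260:480],(600,245))[:120]]))"
```

```text
time: 24.35
position: [0.4203, -0.0408, 0.1791]
tool_rot: [0.079, 0.997, 0.0, -0.001]
ft_force: [0.2, 0.8, -0.4]
grip_width: 0.03
grip_force: 0.0
TCP [ 0.4203 -0.0408  0.1791] tool y deg 81.0 q6 -1.78 -> shift x,y [-0.1171  0.0985] roll10 0.04 (+-18)
seat: press xy [-0.0144  0.0468] dyaw -0.002 err 159.9 npx 484.0
[(array([313., 247.]), np.float64(277.0)), (array([353., 383.]), np.float64(2150.0))]
```

View pics/s8.png

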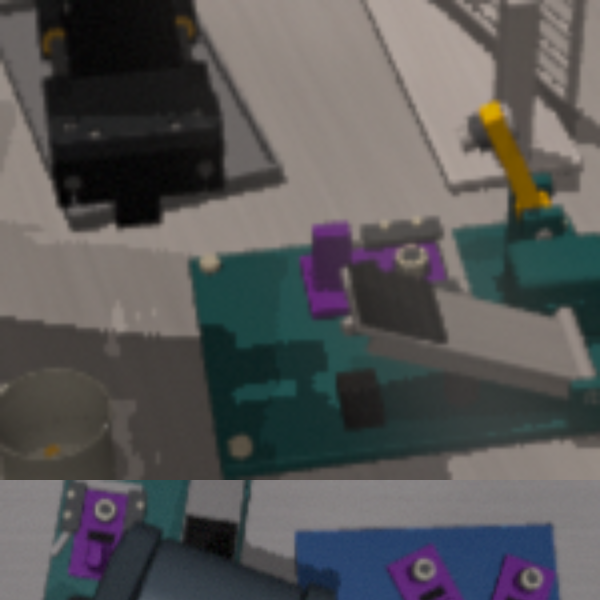

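The press now holds the shutter with its knob flush, at (411,256) in the side crop, and the pedal is back up. The seat fit is within 2–3 mm. I'll fetch it by the lug with a deeper grip.

```bash
python3 -m jog '[0.03,-0.039,0.033,0,0,0.03,-0.039,0.033,0,0,0.03,-0.039,0.0325,0,0,0.03,0,0,0,0,0.03,0,0,0.05,0,0.03,0,0,0.04,0,0.03,0,0,0,0,0.03,0,0,0,0]'; python3 -c "
from h import *
go(*pr(-.038,.045),p_press[2]+np.pi/2)"
```

```text
time: 25.5
position: [0.5531, 0.0366, 0.0907]
tool_rot: [0.082, 0.997, -0.0, 0.0]
ft_force: [0.5, -0.1, 0.6]
grip_width: 0.0303
grip_force: 0.0
TCP [0.5531 0.0366 0.0907] tool y deg 80.6 q6 -1.54 -> shift x,y [0.0019 0.0012] roll10 -0.0 (+-18)
```

```bash
python3 -m jog '[0.03,0.002,0.001,0.03,0,0.03,0,0,0.0185,0,0.03,0,0,0,0,0,0,0,0,0,0,0,0,0,0,0,0,0,0,0,0,0,0,0,0,0,0,0,0,0]' 30;python3 -m jog '[0,0.015,0,0,0,0,0.015,0,0,0,0,0.015,0,0,0,0,0.012,0,0,0,0,0,0,0,0]'
```

```text
time: 26.5
position: [0.5519, 0.0382, 0.0423]
tool_rot: [0.082, 0.997, -0.0, 0.001]
ft_force: [-0.3, 0.3, 6.5]
grip_width: 0.0117
grip_force: 30.0
time: 27.12
position: [0.4943, 0.0478, 0.042]
tool_rot: [0.082, 0.997, 0.0, 0.0]
ft_force: [1.5, -0.1, 8.0]
grip_width: 0.0117
grip_force: 30.0
```

```bash
python3 -m jog '[0,0,0,-0.04,0,0,0,0,-0.04,0,0,0,0,0,-0.54,0,0,0,0,-0.54,0,0.0056,0.0508,0,0,0,0.0056,0.0508,0,0,0,0.0056,0.0508,0,0,0,0.0056,0.0508,0,0,0,0.0056,0.0508,0,0,0,0.0056,0.0508,0,0,0,0,0,0,0,0,0,0,0,0]'; python3 -c "
from h import *
go(.4535,.352,np.radians(91.4)); shutters()"
```

```text
time: 28.62
position: [0.4511, 0.3502, 0.1199]
tool_rot: [-0.013, 1.0, -0.001, -0.002]
ft_force: [-0.3, 0.4, -1.1]
grip_width: 0.0118
grip_force: 30.0
TCP [0.4511 0.3502 0.1199] tool y deg 91.5 q6 -1.13 -> shift x,y [-0.0024  0.0017] roll10 0.01 (+-18)
shutter [ 0.5172 -0.2748  0.4665] 1269.6 top [ 0.5166 -0.2755  0.4688] 50.8 side [ 0.5174 -0.2738  0.4821]
shutter [ 0.5076 -0.3567 -0.3988] 1227.9 top [ 0.5063 -0.3586 -0.3873] 52.7 side [ 0.508  -0.3556 -0.3762]
shutter [ 0.5525  0.3704 -0.5137] 567.6 top [ 0.5525  0.3704 -0.5137] 567.6 side None
```

```bash
python3 -m jog '[0,0,0,0.045,0,0,0,0,0.038,0,0,0,0,0,0]'; python3 -m jog '[0,0,0,0.003,0,0,0,0,0,0,0,0,0,0,0]';python3 -m jog '[0,0,0,0.0015,0,0,0,0,0,0,0,0,0,0,0]'
```

```text
time: 29.1
position: [0.4521, 0.3491, 0.036]
tool_rot: [-0.011, 1.0, -0.001, -0.003]
ft_force: [-0.9, -0.5, -0.5]
grip_width: 0.0117
grip_force: 30.0
time: 29.48
position: [0.4543, 0.3517, 0.0365]
tool_rot: [-0.012, 1.0, 0.0, 0.001]
ft_force: [-0.3, -0.2, -1.3]
grip_width: 0.0115
grip_force: 30.0
time: 29.85
position: [0.4536, 0.3515, 0.0338]
tool_rot: [-0.013, 1.0, -0.0, -0.0]
ft_force: [-0.3, -0.1, -1.5]
grip_width: 0.0118
grip_force: 30.0
```

```bash
python3 -m jog '[0,0,0,0.0012,0,0,0,0,0,0,0.03,0,0,0,0,0.03,0,0,0,0,0.03,0,0,0,0,0.03,0,0,-0.05,0,0.03,0,0,-0.05,0,0.03,0,0,-0.03,0,0.03,0,-0.05,0,0,0.03,0,-0.05,0,0,0.03,0,-0.05,0,0,0.03,0,-0.06,0,0,0.03,0,-0.06,0,0,0.03,0,-0.06,0,0,0.03,0,-0.06,0,0,0.03,0,-0.06,0,0]';python3 -m jog '[0.03,0,-0.06,0,0,0.03,0,-0.06,0,0,0.03,0,0,0,-0.9,0.03,0,0,0,-0.85,0.03,0,0,0,-0.85,0.03,0,0,0,0,0.03,0,0,0,0]'; python3 -c "
from h import *
go(.4938,-.2863,np.radians(117)); im=robot.camera('top'); 
for k,ce in comps(purple(im),40):
  P=plane('top',ce,.01)[0]
  if P[1]>.1: print('tray',fit(['top'],{'top':k},shut(0),(P[0],P[1],0.02),.003))
purple_s=[(c[1].round(),c[0].sum()) for c in comps(purple(robot.camera('side')),40)];print(purple_s)"
```

```text
time: 31.85
position: [0.4648, -0.1004, 0.1627]
tool_rot: [-0.012, 1.0, -0.0, 0.0]
ft_force: [1.2, -0.2, 0.2]
grip_width: 0.0302
grip_force: 0.0
time: 32.72
position: [0.4679, -0.2182, 0.1625]
tool_rot: [-0.236, 0.972, 0.0, -0.0]
ft_force: [0.2, 0.5, -0.2]
grip_width: 0.0303
grip_force: 0.0
TCP [ 0.4679 -0.2182  0.1625] tool y deg 117.3 q6 -2.7 -> shift x,y [ 0.0082 -0.0724] roll10 0.03 (+-18)
tray (array([0.47701723, 0.35019213, 0.01678876]), np.float64(20.621576316801228))
[(array([251., 187.]), np.float64(423.0)), (array([353., 383.]), np.float64(2139.0))]
```

The first shutter is well placed in the tray at (0.477, 0.350). Joint 6 is close to its limit, so I'll use the half-turn grasp for the second.

```bash
python3 -m jog '[0.03,0,0,0,1,0.03,0,0,0,1,0.03,0,0,0,1,0.03,0,0,0,1,0.03,0,0,0,1,0.03,0,0,0,1,0.03,0,0,0,1,0.03,0,0,0,1,0.03,0,0,0,1,0.03,0,0,0,1,0.03,0,0,0,1,0.03,0,0,0,1,0.03,0,0,0,1,0.03,0,0,0,1,0.03,0,0,0,1,0.03,0,0,0,1,0.03,0,0,0,1,0.03,0,0,0,1]'; python3 -m jog '[0.03,-0.004,0.036,0,0,0.03,-0.0042,0.0364,0.03,0,0.03,0,0,0.03,0,0.03,0,0,0,0,0.03,0,0,0,0]'; python3 -c "
from h import *
go(.4938,-.2863,np.radians(117)); o,im=side([(.517,-.274,.48)])"
```

```text
time: 35.08
position: [0.468, -0.2182, 0.1626]
tool_rot: [0.972, 0.234, 0.0, 0.0]
ft_force: [-0.2, 0.7, -1.0]
grip_width: 0.0297
grip_force: 0.0
time: 35.7
position: [0.4942, -0.2862, 0.1032]
tool_rot: [0.971, 0.237, 0.0, 0.0]
ft_force: [-0.8, 0.8, -0.3]
grip_width: 0.0302
grip_force: 0.0
TCP [ 0.4942 -0.2862  0.1032] tool y deg -62.6 q6 0.37 -> shift x,y [-0.0004 -0.0001] roll10 0.04 (+-18)
side fit [ 0.5162 -0.2746  0.4685] 1252.7
```

Now I'll descend to TCP 0.033, grip and lift.

```bash
python3 -m jog '[0.03,0,0,0.04,0,0.03,0,0,0.03,0,0.03,0,0,0,0,0.03,0,0,0,0,0,0,0,0,0,0,0,0,0,0,0,0,0,0,0,0,0,0,0,0,0,0,0,0,0]' 30; python3 -m jog '[0,0,0,-0.02,0,0,0,0,-0.06,0,0,0,0,-0.06,0,0,0,0,0,0,0,0,0,0,0]'; python3 -c "
from h import *
go(*pr(-.113,.045),p_press[2]+np.pi/2)"
```

```text
time: 36.88
position: [0.4942, -0.2865, 0.0334]
tool_rot: [0.971, 0.237, 0.0, 0.0]
ft_force: [-0.4, 1.2, 5.6]
grip_width: 0.0117
grip_force: 30.0
time: 37.5
position: [0.4932, -0.2857, 0.1719]
tool_rot: [0.971, 0.237, -0.001, -0.001]
ft_force: [-0.0, 0.2, -2.2]
grip_width: 0.0114
grip_force: 30.0
TCP [ 0.4932 -0.2857  0.1719] tool y deg -62.6 q6 0.37 -> shift x,y [ 0.1408 -0.3055] roll10 3.68 (+-18)
```

```bash
python3 -m jog '[0,0,0,0,0.92,0,0,0,0,0.92,0,0,0,0,0.92,0,0,0,0,0.92,0,-0.01,-0.047,0,0,0,-0.01,-0.047,0,0,0,-0.01,-0.047,0,0,0,-0.01,-0.047,0,0,0,-0.01,-0.047,0,0,0,-0.01,-0.047,0,0,0,-0.01,-0.047,0,0,0,0,0,0.05,0,0,0,0,0.05,0,0,0,0,0,0,0,0,0,0,0]'; python3 -c "
from h import *
go(*pr(-.113,.045),p_press[2]+np.pi/2); shutters()"
```

```text
time: 39.38
position: [0.4783, 0.0495, 0.0725]
tool_rot: [0.997, -0.082, -0.001, -0.0]
ft_force: [0.3, -0.8, -1.3]
grip_width: 0.012
grip_force: 30.0
TCP [0.4783 0.0495 0.0725] tool y deg -99.4 q6 1.6 -> shift x,y [-0.0011 -0.0007] roll10 0.0 (+-18)
shutter [ 0.5077 -0.3573 -0.362 ] 231.2 top [ 0.5063 -0.3588 -0.3832] 51.2 side [ 0.5082 -0.356  -0.3638]
```

```bash
python3 -m jog '[0,-0.001,-0.001,0.02,0,0,0,0,0.009,0,0,0,0,0,0,0,0,0,0,0]';python3 -m jog '[0,0,0,0.0012,0,0,0,0,0,0,0,0,0,0,0]'; python3 -m jog '[0,0.01,0,0,0,0,0.01,0,0,0,0,0.01,0,0,0,0,0.01,0,0,0,0,0,0,0,0]'
```

```text
time: 39.98
position: [0.4783, 0.0506, 0.0443]
tool_rot: [0.997, -0.082, 0.001, 0.0]
ft_force: [0.2, 0.4, -2.4]
grip_width: 0.0117
grip_force: 30.0
time: 40.35
position: [0.4777, 0.0508, 0.0424]
tool_rot: [0.997, -0.082, 0.0, 0.0]
ft_force: [0.2, 0.2, -1.7]
grip_width: 0.0114
grip_force: 30.0
time: 40.98
position: [0.5193, 0.0439, 0.0424]
tool_rot: [0.997, -0.082, 0.002, 0.0]
ft_force: [2.0, -0.5, 0.7]
grip_width: 0.0119
grip_force: 30.0
```

```bash
python3 -m jog '[0,0.01,0,0,0,0,0.01,0,0,0,0,0.006,0,0,0,0,0,0,0,0]'; python3 -m jog '[0,0.004,0,0,0,0,0,0,0,0]'; python3 -m jog '[0,0.002,0,0,0,0,0,0,0,0]';python3 -m jog '[0,0.0015,0,0,0,0,0,0,0,0]'
```

```text
time: 41.48
position: [0.5443, 0.0397, 0.0424]
tool_rot: [0.997, -0.082, 0.001, 0.0]
ft_force: [0.8, 0.2, 0.3]
grip_width: 0.0115
grip_force: 30.0
time: 41.72
position: [0.5458, 0.0395, 0.0424]
tool_rot: [0.997, -0.082, -0.001, -0.0]
ft_force: [-2.9, 0.5, 3.4]
grip_width: 0.0114
grip_force: 30.0
time: 41.98
position: [0.548, 0.0392, 0.0424]
tool_rot: [0.997, -0.082, -0.001, -0.0]
ft_force: [-3.2, 1.5, 4.0]
grip_width: 0.0116
grip_force: 30.0
time: 42.22
position: [0.5483, 0.0392, 0.0424]
tool_rot: [0.997, -0.082, -0.002, -0.0]
ft_force: [-5.2, 0.9, 7.6]
grip_width: 0.0121
grip_force: 30.0
```

```bash
python3 -m jog '[0,0.002,0,0,0,0,0,0,0,0]'; python3 -m jog '[0,0.002,0,0,0,0,0,0,0,0]'
```

```text
time: 42.48
position: [0.5483, 0.0392, 0.0424]
tool_rot: [0.997, -0.082, -0.004, -0.0]
ft_force: [-7.8, 1.0, 9.0]
grip_width: 0.0114
grip_force: 30.0
time: 42.72
position: [0.5483, 0.0392, 0.0424]
tool_rot: [0.997, -0.081, -0.006, -0.0]
ft_force: [-11.3, 2.0, 12.3]
grip_width: 0.0117
grip_force: 30.0
```

It is hard against the stop (same reading as the first). I'll release and go to the pedal.

```bash
python3 -m jog '[0.03,0,0,0,0,0.03,0,0,0,0,0.03,0,0,0,0,0.03,0,0,-0.05,0,0.03,0,0,-0.06,0,0.03,0,0,-0.04,0, 0,0,0,0,-1,0,0,0,0,-1,0,0,0,0,-1,0,0,0,0,-1,0,0,0,0,-1,0,0,0,0,-1,0,0,0,0,-1,0,0,0,0,-1,0,0,0,0,-1,0,-0.05,0.01,0,0,0,-0.05,0.01,0,0,0,0,0,0.05,0,0,0,0,0.04,0,0,0,0,0,0]'; python3 -c "
from h import *
go(.5519,-.0627,p_press[2]);o,im=side([(*pr(-.012,.045),p_press[2])],.012)"
```

```text
time: 45.22
position: [0.5554, -0.0634, 0.0996]
tool_rot: [0.763, 0.647, -0.002, -0.003]
ft_force: [0.1, 0.0, 0.3]
grip_width: 0.0005
grip_force: 0.0
TCP [ 0.5554 -0.0634  0.0996] tool y deg -9.4 q6 -0.15 -> shift x,y [ 0.0001 -0.0035] roll10 -0.0 (+-18)
side fit [ 0.5745  0.0387 -0.1014] 381.1
```

```bash
python3 -m jog '[0,0,-0.004,0.01,0,0,0,0,0.008,0,0,0,-0.003,0.01,0,0,0,-0.004,0.01,0,0,0,-0.004,0.01,0,0,0,-0.002,0.006,0,0,0,0,0,0]';python3 -m jog '[0,0,0,0.004,0,0,0,0,0,0]';python3 -m jog '[0,0,0,0.003,0,0,0,0,0,0]';python3 -m jog '[0,0,0,0.003,0,0,0,0,0,0,0,0,0,0,0]'
```

```text
time: 46.15
position: [0.5406, -0.0611, 0.0479]
tool_rot: [0.763, 0.647, -0.0, -0.0]
ft_force: [1.8, -0.3, 2.2]
grip_width: 0.0005
grip_force: 1.4
time: 46.4
position: [0.5402, -0.061, 0.0444]
tool_rot: [0.762, 0.647, -0.0, -0.0]
ft_force: [-0.0, -0.5, 4.3]
grip_width: 0.0003
grip_force: 1.9
time: 46.65
position: [0.5399, -0.0609, 0.0422]
tool_rot: [0.762, 0.647, -0.001, -0.001]
ft_force: [-1.5, -0.8, 10.2]
grip_width: 0.0009
grip_force: 4.9
time: 47.02
position: [0.5396, -0.0608, 0.0394]
tool_rot: [0.762, 0.647, -0.001, -0.001]
ft_force: [-2.8, -1.0, 12.5]
grip_width: 0.0006
grip_force: 6.1
```

```bash
for i in 1; do python3 -m jog '[0,0,0,0.003,0,0,0,0,0,0]';python3 -m jog '[0,0,0,0.003,0,0,0,0,0,0]';python3 -m jog '[0,0,0,0.002,0,0,0,0,0,0,0,0,0,0,0,0,0,0,0,0]';done|egrep 'pos|ft'
```

```text
position: [0.5395, -0.0608, 0.0375]
ft_force: [-5.0, -0.1, 19.6]
position: [0.5394, -0.0608, 0.0368]
ft_force: [-8.1, -0.2, 36.4]
position: [0.5394, -0.0608, 0.0364]
ft_force: [-10.8, 0.9, 48.7]
```

```bash
python3 -m jog '[0,0,0,0,0,0,0,0.003,-0.02,0,0,0,0.006,-0.025,0,0,0,0.003,-0.025,0,0,0,0,-0.05,0,0,0,0,-0.03,0,0,0,-0.05,0,0,0,0,-0.05,0,0,0,0,-0.03,0,0,0.03,0,0,0,-1,0.03,0,0,0,-1,0.03,0,0,0,-1,0.03,0,0,0,-1,0.03,0,0,0,-1,0.03,0,0,0,-1,0.03,0,0,0,-1,0.03,0,0,0,-1,0.03,0,0,0,-1]'; python3 -c "
from h import *
go(*pr(-.0395,.045),p_press[2]+np.pi/2);seat()
im=robot.camera('side'); cs=comps(purple(im),40); print([(c[1].round(),c[0].sum()) for c in cs])
print(robot.look_for('side','knob_A')[:3])"
```

```text
time: 50.28
position: [0.4233, -0.0413, 0.1798]
tool_rot: [0.079, 0.997, 0.0, -0.001]
ft_force: [-0.3, 1.0, -0.4]
grip_width: 0.0303
grip_force: 0.0
TCP [ 0.4233 -0.0413  0.1798] tool y deg 81.0 q6 -1.77 -> shift x,y [-0.1125  0.0986] roll10 0.04 (+-18)
seat: press xy [-0.014   0.0465] dyaw 0.055 err 163.1 npx 481.0
[(array([313., 247.]), np.float64(275.0)), (array([359., 399.]), np.float64(1138.0))]
[{'extent': [350.6, 371.7, 112.3, 120.0], 'conf': 0.73}]
```

```bash
python3 -m jog '[0.03,-0.0375,0.033,0,0,0.03,-0.0375,0.033,0,0,0.03,-0.0375,0.0326,0,0,0.03,0,0,0,0,0.03,0,0,0.05,0,0.03,0,0,0.04,0,0.03,0,0,0,0,0.03,0,0,0,0]'; python3 -c "
from h import *
go(.5488,.0388,p_press[2]+np.pi/2)"
```

```text
time: 51.42
position: [0.5515, 0.0368, 0.0913]
tool_rot: [0.082, 0.997, -0.0, 0.0]
ft_force: [-0.5, -0.2, 0.4]
grip_width: 0.0299
grip_force: 0.0
TCP [0.5515 0.0368 0.0913] tool y deg 80.6 q6 -1.54 -> shift x,y [0.003  0.0015] roll10 -0.0 (+-18)
```

```bash
python3 -m jog '[0.03,0.003,0.0015,0.03,0,0.03,0,0,0.0193,0,0.03,0,0,0,0,0,0,0,0,0,0,0,0,0,0,0,0,0,0,0,0,0,0,0,0,0,0,0,0,0,0,0.015,0,0,0,0,0.015,0,0,0,0,0.015,0,0,0,0,0.012,0,0,0,0,0,0,0,0]' 30; python3 -m jog '[0,0,0,-0.04,0,0,0,0,-0.04,0,0,0,0,0,-0.54,0,0,0,0,-0.54,0,0.0065,0.046,0,0,0,0.0065,0.046,0,0,0,0.0065,0.046,0,0,0,0.0065,0.046,0,0,0,0.0065,0.046,0,0,0,0,0,0,0,0,0,0,0,0]'; python3 -c "
from h import *
go(.4555,.275,np.radians(91.4)); shutters()"
```

```text
time: 53.05
position: [0.4922, 0.0486, 0.0419]
tool_rot: [0.082, 0.997, -0.0, 0.001]
ft_force: [2.1, 0.2, 9.2]
grip_width: 0.012
grip_force: 30.0
time: 54.42
position: [0.4519, 0.2766, 0.12]
tool_rot: [-0.013, 1.0, -0.001, -0.002]
ft_force: [-0.6, -0.1, -1.9]
grip_width: 0.0118
grip_force: 30.0
TCP [0.4519 0.2766 0.12  ] tool y deg 91.5 q6 -1.26 -> shift x,y [-0.0036 -0.0017] roll10 0.01 (+-18)
shutter [ 0.5076 -0.3573 -0.3603] 230.7 top [ 0.5071 -0.3584 -0.3791] 50.7 side [ 0.5081 -0.3558 -0.371 ]
```

```bash
python3 -m jog '[0,-0.003,-0.0015,0.045,0,0,0,0,0.038,0,0,0,0,0,0,0,0,0,0.003,0,0,0,0,0,0,0,0,0,0.001,0,0,0,0,0,0]'; python3 -m jog '[0,0,0,0.0012,0,0,0,0,0,0,0.03,0,0,0,0,0.03,0,0,0,0,0.03,0,0,0,0,0.03,0,0,-0.05,0,0.03,0,0,-0.05,0,0.03,0,0,-0.03,0,0.03,0,-0.06,0,0,0.03,0,-0.06,0,0,0.03,0,-0.06,0,0,0.03,0,-0.06,0,0,0.03,0,-0.06,0,0,0.03,0,-0.06,0,0,0.03,0,-0.06,0,0,0.03,0,-0.06,0,0]';python3 -m jog '[0.03,0,-0.06,0,0,0.03,0,-0.06,0,0,0.03,0,0,0,0.76,0.03,0,0,0,0.76,0.03,0,0,0,0.76,0.03,0,0,0,0,0.03,0,0,0,0]'; python3 -c "
from h import *
go(.4833,-.3475,np.radians(68.7)); im=robot.camera('top'); 
for k,ce in comps(purple(im),40):
  P=plane('top',ce,.01)[0]
  if P[1]>.1: print('tray',fit(['top'],{'top':k},shut(0),(P[0],P[1],0.02),.003))
side([(.508,-.356,-.37)])"
```

```text
time: 55.4
position: [0.4575, 0.2763, 0.0347]
tool_rot: [-0.013, 1.0, 0.0, 0.001]
ft_force: [-0.5, -1.0, -0.6]
grip_width: 0.0115
grip_force: 30.0
time: 57.4
position: [0.469, -0.2058, 0.163]
tool_rot: [-0.012, 1.0, -0.0, 0.0]
ft_force: [1.6, -0.0, 0.9]
grip_width: 0.0304
grip_force: 0.0
time: 58.28
position: [0.4722, -0.3236, 0.1629]
tool_rot: [0.184, 0.983, -0.0, -0.0]
ft_force: [-0.4, -0.1, 0.5]
grip_width: 0.0303
grip_force: 0.0
TCP [ 0.4722 -0.3236  0.1629] tool y deg 68.7 q6 -2.0 -> shift x,y [-0.019  -0.0183] roll10 0.0 (+-18)
tray (array([0.48330387, 0.2750659 , 0.02650581]), np.float64(34.141730103806225))
tray (array([0.47709103, 0.35028239, 0.03187337]), np.float64(17.712556708958093))
side fit [ 0.5079 -0.3563 -0.3749] 158.8
```

Two shutters are in the tray. Now for the third.

```bash
python3 -m jog '[0.03,-0.019,-0.018,0,0,0.03,0,0,0.05,0,0.03,0,0,0.03,0,0.03,0,0,0,0,0.03,0,0,0,0,0.03,0,0,0.03,0,0.03,0,0,0.02,0,0.03,0,0,0,0,0,0,0,0,0,0,0,0,0,0,0,0,0,0,0,0,0,0,0,0,0,0,0,0,0]' 30; python3 -m jog '[0,0,0,-0.02,0,0,0,0,-0.06,0,0,0,0,-0.06,0,0,0,0,0,-0.6,0,0,0,0,-0.59,0,0,0,0,0,0,0,0,0,0]'; python3 -c "
from h import *
go(*pr(-.113,.045),p_press[2]+np.pi/2)"
```

```text
time: 60.0
position: [0.484, -0.348, 0.034]
tool_rot: [0.185, 0.983, -0.001, 0.001]
ft_force: [-1.2, 0.2, 6.4]
grip_width: 0.0117
grip_force: 30.0
time: 60.88
position: [0.4831, -0.3471, 0.1724]
tool_rot: [0.083, 0.997, 0.0, -0.0]
ft_force: [0.1, 0.2, -0.4]
grip_width: 0.0115
grip_force: 30.0
TCP [ 0.4831 -0.3471  0.1724] tool y deg 80.4 q6 -2.21 -> shift x,y [0.0716 0.391 ] roll10 -0.02 (+-18)
```

```bash
python3 -m jog '[0,0.009,0.049,0,0,0,0.009,0.049,0,0,0,0.009,0.049,0,0,0,0.009,0.049,0,0,0,0.009,0.049,0,0,0,0.009,0.049,0,0,0,0.009,0.049,0,0,0,0.009,0.048,0,-0.02,0,0,0,0.05,0,0,0,0,0.05,0,0,0,0,0,0,0,0,0,0,0]'; python3 -c "
from h import *
go(*pr(-.113,.045),p_press[2]+np.pi/2)"
```

```text
time: 62.38
position: [0.4776, 0.0499, 0.0738]
tool_rot: [0.081, 0.997, -0.0, 0.001]
ft_force: [0.2, 0.4, -1.1]
grip_width: 0.0118
grip_force: 30.0
TCP [0.4776 0.0499 0.0738] tool y deg 80.7 q6 -1.54 -> shift x,y [0.0003 0.0004] roll10 0.01 (+-18)
```

```bash
python3 -m jog '[0,0,0,0.02,0,0,0,0,0.0085,0,0,0,0,0,0,0,0,0,0.0012,0,0,0,0,0,0]'; python3 -m jog '[0,0,0,0.001,0,0,0,0,0,0,0,-0.01,0,0,0,0,-0.01,0,0,0,0,-0.01,0,0,0,0,-0.01,0,0,0,0,0,0,0,0]';python3 -m jog '[0,-0.01,0,0,0,0,-0.01,0,0,0,0,-0.006,0,0,0,0,0,0,0,0]'; python3 -m jog '[0,-0.004,0,0,0,0,0,0,0,0]'; python3 -m jog '[0,-0.003,0,0,0,0,0,0,0,0]'
```

```text
time: 63.0
position: [0.4771, 0.0501, 0.0437]
tool_rot: [0.081, 0.997, -0.0, 0.001]
ft_force: [0.6, 0.1, 0.1]
grip_width: 0.0118
grip_force: 30.0
time: 63.88
position: [0.515, 0.044, 0.0429]
tool_rot: [0.081, 0.997, 0.0, -0.001]
ft_force: [-2.9, 0.8, 7.1]
grip_width: 0.0115
grip_force: 30.0
time: 64.38
position: [0.5398, 0.04, 0.043]
tool_rot: [0.081, 0.997, 0.0, -0.002]
ft_force: [-4.3, 0.7, 8.0]
grip_width: 0.0115
grip_force: 30.0
time: 64.62
position: [0.5424, 0.0396, 0.043]
tool_rot: [0.081, 0.997, 0.0, -0.003]
ft_force: [-7.3, 0.6, 10.4]
grip_width: 0.0116
grip_force: 30.0
time: 64.88
position: [0.5454, 0.0391, 0.043]
tool_rot: [0.081, 0.997, 0.0, -0.003]
ft_force: [-5.9, 1.9, 10.2]
grip_width: 0.0116
grip_force: 30.0
```

```bash
for i in 1; do python3 -m jog '[0,-0.002,0,-0.0004,0,0,0,0,0,0]'; python3 -m jog '[0,-0.003,0,0,0,0,0,0,0,0]'; python3 -m jog '[0,-0.002,0,0,0,0,0,0,0,0]'; done|egrep 'pos|ft|grip'
```

```text
position: [0.5501, 0.0383, 0.043]
ft_force: [-2.8, 1.3, 6.5]
grip_width: 0.0117
grip_force: 30.0
position: [0.55, 0.0383, 0.043]
ft_force: [-7.7, 0.8, 11.3]
grip_width: 0.0117
grip_force: 30.0
position: [0.55, 0.0383, 0.043]
ft_force: [-10.9, 1.4, 14.2]
grip_width: 0.0116
grip_force: 30.0
```

At the stop. I'll release and go to the pedal, now rolling +9 as with the first shutter.

```bash
python3 -m jog '[0.03,0,0,0,0,0.03,0,0,0,0,0.03,0,0,0,0,0.03,0,0,-0.05,0,0.03,0,0,-0.06,0,0.03,0,0,-0.04,0, 0,0,0,0,1,0,0,0,0,1,0,0,0,0,1,0,0,0,0,1,0,0,0,0,1,0,0,0,0,1,0,0,0,0,1,0,0,0,0,1,0,0,0,0,1,0,-0.05,0.01,0,0,0,-0.05,0.01,0,0,0,0,0,0.05,0,0,0,0,0.04,0,0,0,0,0,0]'; python3 -c "
from h import *
go(.5519,-.0627,p_press[2])"
```

```text
time: 68.12
position: [0.5569, -0.0643, 0.0997]
tool_rot: [0.762, 0.647, -0.002, -0.003]
ft_force: [-0.3, 0.2, -0.6]
grip_width: 0.0002
grip_force: 0.0
TCP [ 0.5569 -0.0643  0.0997] tool y deg -9.3 q6 -0.15 -> shift x,y [ 0.0007 -0.0052] roll10 0.01 (+-18)
```

```bash
python3 -m jog '[0,0.001,-0.005,0.01,0,0,0,0,0.008,0,0,0,-0.003,0.01,0,0,0,-0.004,0.01,0,0,0,-0.004,0.01,0,0,0,-0.002,0.006,0,0,0,0,0,0]';for i in 1; do python3 -m jog '[0,0,0,0.004,0,0,0,0,0.003,0,0,0,0,0.003,0,0,0,0,0,0]';python3 -m jog '[0,0,0,0.003,0,0,0,0,0,0]';python3 -m jog '[0,0,0,0.003,0,0,0,0,0,0]';python3 -m jog '[0,0,0,0.002,0,0,0,0,0,0,0,0,0,0,0,0,0,0,0,0]';done|egrep 'pos|ft'
```

```text
time: 69.0
position: [0.5415, -0.0609, 0.0481]
tool_rot: [0.762, 0.648, -0.0, -0.0]
ft_force: [0.5, 0.8, 2.4]
grip_width: 0.0005
grip_force: 1.4
position: [0.5405, -0.0607, 0.0395]
ft_force: [-2.4, -0.8, 12.0]
position: [0.5403, -0.0606, 0.0375]
ft_force: [-3.6, -0.3, 19.7]
position: [0.5403, -0.0606, 0.0368]
ft_force: [-8.2, -0.5, 36.3]
position: [0.5403, -0.0606, 0.0364]
ft_force: [-9.9, 1.3, 47.8]
```

```bash
python3 -m jog '[0,0,0,0,0,0,0,0.003,-0.02,0,0,0,0.006,-0.025,0,0,0,0.003,-0.025,0,0,0,0,-0.05,0,0,0,0,-0.03,0,0,0,-0.05,0,0,0,0,-0.05,0,0,0,0,-0.03,0,0,0.03,0,0,0,-1,0.03,0,0,0,-1,0.03,0,0,0,-1,0.03,0,0,0,-1,0.03,0,0,0,-1,0.03,0,0,0,-1,0.03,0,0,0,-1,0.03,0,0,0,-1,0.03,0,0,0,-1]'; python3 -c "
from h import *
go(.5495,.0387,p_press[2]+np.pi/2);seat()
im=robot.camera('side'); cs=comps(purple(im),40); print([(c[1].round(),c[0].sum()) for c in cs])"
```

```text
time: 72.75
position: [0.424, -0.0413, 0.18]
tool_rot: [0.078, 0.997, 0.0, -0.001]
ft_force: [-0.9, -0.0, 0.3]
grip_width: 0.0299
grip_force: 0.0
TCP [ 0.424  -0.0413  0.18  ] tool y deg 81.1 q6 -1.78 -> shift x,y [-0.1115  0.0985] roll10 0.05 (+-18)
seat: press xy [-0.0141  0.0453] dyaw 0.041 err 180.2 npx 464.0
[(array([241., 193.]), np.float64(85.0)), (array([313., 247.]), np.float64(285.0))]
```

```bash
python3 -m jog '[0.03,-0.037,0.0325,0,0.05,0.03,-0.037,0.0325,0,0,0.03,-0.036,0.0325,0,0,0.03,0,0,0,0,0.03,0,0,0.05,0,0.03,0,0,0.04,0,0.03,0,0,0,0,0.03,0,0,0,0]'; python3 -c "
from h import *
go(.5495,.0387,p_press[2]+np.pi/2)"
```

```text
time: 73.85
position: [0.55, 0.0356, 0.0915]
tool_rot: [0.086, 0.996, -0.0, 0.0]
ft_force: [1.0, -0.3, 0.1]
grip_width: 0.0302
grip_force: 0.0
TCP [0.55   0.0356 0.0915] tool y deg 80.2 q6 -1.54 -> shift x,y [0.001 0.003] roll10 -0.05 (+-18)
```

```bash
python3 -m jog '[0.03,0.001,0.003,0.03,-0.05,0.03,0,0,0.0195,0,0.03,0,0,0,0,0,0,0,0,0,0,0,0,0,0,0,0,0,0,0,0,0,0,0,0,0,0,0,0,0,0,0.015,0,0,0,0,0.015,0,0,0,0,0.015,0,0,0,0,0.012,0,0,0,0,0,0,0,0]' 30; python3 -m jog '[0,0,0,-0.04,0,0,0,0,-0.04,0,0,0,0,0,-0.54,0,0,0,0,-0.54,0,0.0075,0.039,0,0,0,0.0075,0.039,0,0,0,0.0075,0.039,0,0,0,0.0075,0.038,0,0,0,0,0,0,0,0,0,0,0,0]'; python3 -c "
from h import *
go(.4575,.203,np.radians(91.4))"
```

```text
time: 75.47
position: [0.4925, 0.0485, 0.0418]
tool_rot: [0.081, 0.997, -0.0, 0.0]
ft_force: [1.4, 0.2, 8.4]
grip_width: 0.0117
grip_force: 30.0
time: 76.72
position: [0.4572, 0.202, 0.1203]
tool_rot: [-0.014, 1.0, -0.0, -0.002]
ft_force: [0.1, -0.3, -1.2]
grip_width: 0.0115
grip_force: 30.0
TCP [0.4572 0.202  0.1203] tool y deg 91.6 q6 -1.41 -> shift x,y [-0.0003  0.001 ] roll10 0.02 (+-18)
```

Then I'll lower, release, retreat to the side and take a look.

```bash
python3 -m jog '[0,0,0,0.045,0,0,0,0,0.038,0,0,0,0,0,0,0,0,0,0.003,0,0,0,0,0,0,0,0,0,0.001,0,0,0,0,0,0]'; python3 -m jog '[0,0,0,0.0012,0,0,0,0,0,0,0.03,0,0,0,0,0.03,0,0,0,0,0.03,0,0,0,0,0.03,0,0,-0.05,0,0.03,0,0,-0.05,0,0.03,0,0,-0.03,0,0.03,0,-0.06,0,0,0.03,0,-0.06,0,0,0.03,0,-0.06,0,0,0.03,0,-0.06,0,0,0.03,0,-0.06,0,0,0.03,0,-0.06,0,0,0.03,0,0,0,0]'; python3 -c "
from h import *
im=robot.camera('top'); s=robot.camera('side')
for k,ce in comps(purple(im),40):
  P=plane('top',ce,.01)[0]; print('tray',P.round(3),fit(['top'],{'top':k},shut(0),(P[0],P[1],0.02),.003))
a=cv2.resize(s[150:250,205:405],None,fx=4,fy=4);b=cv2.resize(im[230:320,140:380],(800,300))[:190]
cv2.imwrite('pics/end.png',np.vstack([a,b]))"
```

```text
time: 77.6
position: [0.4594, 0.2026, 0.0347]
tool_rot: [-0.013, 1.0, 0.0, 0.001]
ft_force: [-0.7, -0.3, -1.5]
grip_width: 0.0116
grip_force: 30.0
time: 79.47
position: [0.4698, -0.1622, 0.1631]
tool_rot: [-0.01, 1.0, -0.001, 0.001]
ft_force: [-0.3, 1.4, 0.4]
grip_width: 0.0303
grip_force: 0.0
tray [0.516 0.191 0.01 ] (array([0.51623889, 0.1982122 , 0.03323636]), np.float64(547.4143944636678))
```

View pics/end.png

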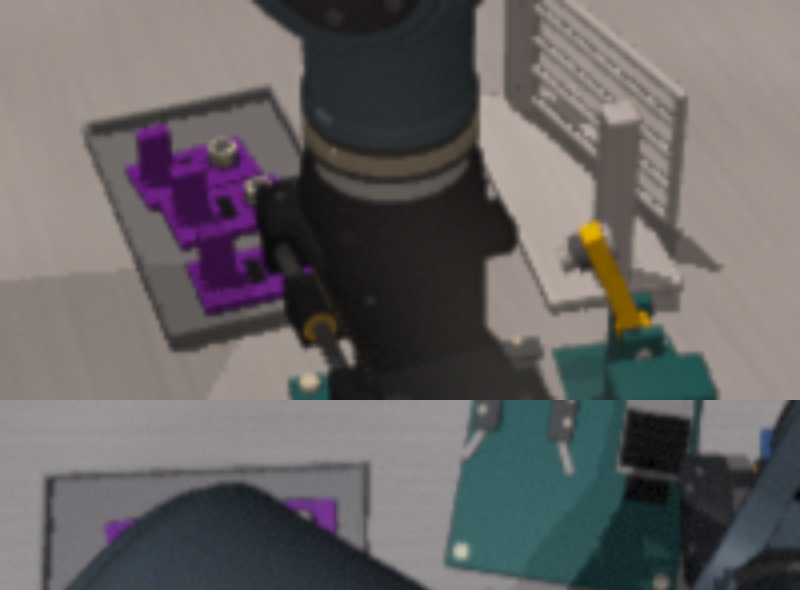

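The end view shows all three shutters in the tray, with lugs at (153,155), (190,195) and (215,260). The first two look closer together than where I laid them, so one was probably knocked. I'll move the arm clear and measure.

```bash
python3 -m jog '[0.03,0,-0.06,0,0,0.03,0,-0.06,0,0,0.03,0,-0.06,0,0,0.03,0,-0.06,0,0,0.03,0,0,0,0]'
cat > m.py <<'E'
from h import *
im=robot.camera('top'); s=robot.camera('side')
for c,i in(('top',im),('side',s)): print(c,[(k[1].round(1).tolist(),k[0].sum()) for k in comps(purple(i),40)])
for k,ce in comps(purple(im),40):
  P=plane('top',ce,.01)[0]; 
  b=min([fit(['top'],{'top':k},shut(0),(P[0],P[1],a),.003) for a in(-.5,-.2,.02,.3,.6)],key=lambda o:o[1]); print('tray',b[0].round(4),round(b[1],1))
for l in('knob_A','shutter_A'):
  for c in('top','side'): print(l,c,[([round(float(x)) for x in d['extent']],round(float(d['conf']),2)) for d in robot.look_for(c,l)])
E
python3 m.py
```

```text
time: 80.2
position: [0.476, -0.4, 0.1628]
tool_rot: [-0.012, 1.0, -0.001, 0.001]
ft_force: [-0.0, 0.1, 0.1]
grip_width: 0.0302
grip_force: 0.0
top [([192.3, 279.9], np.float64(1311.0)), ([230.6, 277.0], np.float64(658.0))]
side [([257.6, 206.4], np.float64(1007.0))]
tray [ 0.4714  0.2958 -1.443 ] 594.1
tray [0.4839 0.2016 0.0326] 8.5
knob_A top [([201, 278, 99, 58], 0.7), ([204, 266, 14, 8], 0.56)]
knob_A side [([271, 216, 35, 22], 0.73)]
shutter_A top [([233, 274, 18, 33], 0.72), ([316, 240, 83, 98], 0.65)]
shutter_A side [([268, 217, 36, 24], 0.56)]
```

```bash
cat > m2.py <<'E'
from h import *
im=robot.camera('top'); s=robot.camera('side')
roi={'top':(150,240,110,80),'side':(200,150,120,110)}
mk={c:cv2.morphologyEx(purple(i),cv2.MORPH_CLOSE,cv2.getStructuringElement(2,(5,5)))/255. for c,i in(('top',im),('side',s))}
for c in mk:
    n,l,st,_=cv2.connectedComponentsWithStats(np.uint8(mk[c]>0)); mk[c]=mk[c]*np.isin(l,[i for i in range(1,n) if st[i,4]>40])
def cost(v,cams,zs):
    e=0
    for c in cams:
        x,y,w,h=roi[c]; H=[T(np.array(v[3*i:3*i+3])/[1,1,10],zs[i],B) for i in range(3) for B in shut(0)]
        e+=((soft(c,H,roi[c])-mk[c][y:y+h,x:x+w])**2).sum()
    return e
for zs in((.003,.003,.003),(.011,.003,.003),(.003,.011,.003)):
  best=None
  for g in ((.477,.33,.3),(.477,.34,-.2),(.477,.345,0.)):
    v0=np.array([g[0],g[1],g[2]*10,.483,.275,.26,.4839,.2016,.33])
    sx=np.array([v0]+[v0+d for d in np.diag([.008,.008,1.5]*2+[.003,.003,.5])])
    r=minimize(cost,v0,args=(('top','side'),zs),method='Nelder-Mead',options=dict(initial_simplex=sx,maxiter=900,xatol=1e-4,fatol=.01,adaptive=True))
    if best is None or r.fun<best.fun: best=r
  print(zs,(best.x.reshape(3,3)/[1,1,10]).round(4).tolist(),round(best.fun,1),round(cost(best.x,['top'],zs),1))
E
python3 m2.py
```

```text
(0.003, 0.003, 0.003) [[0.4711, 0.3246, 0.1255], [0.483, 0.2755, 0.0848], [0.4845, 0.2016, 0.0318]] 591.7 201.6
(0.011, 0.003, 0.003) [[0.4702, 0.3208, 0.1371], [0.4831, 0.2754, 0.0933], [0.4844, 0.202, 0.0303]] 627.0 213.5
(0.003, 0.011, 0.003) [[0.4712, 0.3241, 0.1109], [0.4811, 0.2733, 0.0863], [0.4842, 0.2016, 0.0304]] 597.3 204.9
```

The first shutter was knocked towards the middle one and now touches it at (0.471, 0.325). It may ride on its neighbour's edge, so I'll lift it and lay it back at y≈0.352.

```bash
python3 -m jog '[0.028,0,0.06,0,0,0.028,0,0.06,0,0,0.028,0,0.06,0,0,0.028,0,0.06,0,0,0.028,0,0.06,0,0,0.028,0,0.06,0,0,0.028,0,0.06,0,0,0.028,0,0.06,0,0,0.028,0,0.06,0,0,0.028,0,0.06,0,0,0.028,0,0.06,0,0,0.028,0,0.06,0,0,0.028,0.0135,0,0,-0.5,0.028,0,0,0,0,0.028,0,0,0,0]'; python3 -c "
from h import *
go(.4452,.3215,np.radians(96.9))"
```

```text
time: 82.48
position: [0.4426, 0.3218, 0.1631]
tool_rot: [-0.056, 0.998, 0.0, 0.0]
ft_force: [0.0, -0.2, 0.7]
grip_width: 0.028
grip_force: 0.0
TCP [0.4426 0.3218 0.1631] tool y deg 96.4 q6 -1.26 -> shift x,y [-0.0025 -0.0006] roll10 -0.05 (+-18)
```

```bash
python3 -m jog '[0.028,-0.0025,0,0.05,0,0.028,0,0,0.04,0,0.028,0,0,0.022,0,0.028,0,0,0,0,0.028,0,0,0,0]'; python3 -m jog '[0.028,0,0,0.018,0,0.028,0,0,0,0,0,0,0,0,0,0,0,0,0,0,0,0,0,0,0,0,0,0,0,0,0,0,0,0,0]' 30; python3 -m jog '[0,0,0,-0.02,0,0,0,0,-0.02,0,0,0,0,0,0.5,0,0,0,0,0,0,0,0,0,0]'; python3 -c "
from h import *
go(.4535,.352,np.radians(91.4))"
```

```text
time: 83.1
position: [0.4461, 0.3222, 0.0517]
tool_rot: [-0.056, 0.998, 0.0, 0.001]
ft_force: [0.7, 1.7, -0.3]
grip_width: 0.0282
grip_force: 0.0
time: 83.98
position: [0.4453, 0.3228, 0.0334]
tool_rot: [-0.057, 0.998, 0.0, 0.001]
ft_force: [-1.1, 1.2, 4.9]
grip_width: 0.0121
grip_force: 29.9
time: 84.6
position: [0.4444, 0.322, 0.0723]
tool_rot: [-0.014, 1.0, -0.0, -0.001]
ft_force: [-0.4, 0.3, -2.1]
grip_width: 0.0117
grip_force: 29.9
TCP [0.4444 0.322  0.0723] tool y deg 91.6 q6 -1.18 -> shift x,y [-0.01    0.0298] roll10 0.02 (+-18)
```

```bash
python3 -m jog '[0,-0.01,0.03,0,0,0,0,0,0,0,0,0,0,0.02,0,0,0,0,0.015,0,0,0,0,0,0,0,0,0,0.003,0,0,0,0,0,0,0,0,0,0.0015,0,0,0,0,0,0]'; python3 -m jog '[0.028,0,0,0,0,0.028,0,0,0,0,0.028,0,0,0,0,0.028,0,0,-0.05,0,0.028,0,0,-0.05,0,0.028,0,0,-0.03,0,0.028,0,-0.06,0,0,0.028,0,-0.06,0,0,0.028,0,-0.06,0,0,0.028,0,-0.06,0,0,0.028,0,-0.06,0,0,0.028,0,-0.06,0,0,0.028,0,-0.06,0,0,0.028,0,-0.06,0,0,0.028,0,-0.06,0,0,0.028,0,-0.06,0,0,0.028,0,-0.06,0,0,0.028,0,-0.06,0,0,0.028,0,0,0,0]'
cat > m3.py <<'E'
from h import *
im=robot.camera('top'); s=robot.camera('side'); cs=comps(purple(s),40); print([c[0].sum() for c in cs])
g=cv2.cvtColor(s,cv2.COLOR_BGR2HSV)
for k,ce in comps(purple(im),40):
  P=plane('top',ce,.01)[0]; p,e=fit(['top'],{'top':k},shut(0),(P[0],P[1],.02),.003); print('tray',p.round(4),round(e,1))
  # nickel head in the side view: rows of non-purple, bright pixels in a strip along the knob axis
  a=np.linspace(0,2*np.pi,32); best=[]
  for h in(.008,.010,.012,.014,.016):
    cyl=np.r_[np.c_[.022+.0095*np.cos(a),.0095*np.sin(a),0*a+h],np.c_[.022+.0095*np.cos(a),.0095*np.sin(a),0*a+h+.012]]
    m=soft('side',[T(p,.003,cyl)],(0,0,640,480)); reg=soft('side',[T(p,.003,box(.006,.038,-.014,.014,.009,.036))],(0,0,640,480))>.3
    nick=((g[...,1]<110))*1.; best.append((h,round(float((reg*(m-nick)**2).sum()),1)))
  print(best)
print({l:[([round(float(x)) for x in d['extent']],round(float(d['conf']),2)) for d in robot.look_for('side',l)] for l in('cup','printhead','pedal')})
print({l:[([round(float(x)) for x in d['extent']],round(float(d['conf']),2)) for d in robot.look_for('top',l)] for l in('tray',)})
E
python3 m3.py
```

```text
time: 85.72
position: [0.4543, 0.3527, 0.0336]
tool_rot: [-0.013, 1.0, 0.0, 0.0]
ft_force: [0.6, -0.3, -1.2]
grip_width: 0.0117
grip_force: 29.9
time: 88.1
position: [0.4736, -0.3726, 0.1635]
tool_rot: [-0.011, 1.0, -0.002, 0.001]
ft_force: [-0.5, 1.1, -0.1]
grip_width: 0.0278
grip_force: 0.0
[np.float64(1230.0)]
tray [0.4831 0.2735 0.0917] 24.4
[(0.008, 125.6), (0.01, 117.7), (0.012, 111.9), (0.014, 111.4), (0.016, 110.9)]
tray [0.4841 0.2009 0.0248] 8.5
[(0.008, 93.6), (0.01, 85.8), (0.012, 79.3), (0.014, 78.2), (0.016, 78.6)]
tray [0.48   0.3514 0.0224] 25.6
[(0.008, 128.4), (0.01, 127.6), (0.012, 127.6), (0.014, 126.9), (0.016, 127.2)]
{'cup': [([243, 293, 34, 38], 0.9)], 'printhead': [([433, 313, 57, 59], 0.77)], 'pedal': [([322, 257, 13, 23], 0.74)]}
{'tray': [([200, 278, 96, 60], 0.88)]}
```

The knob check was spoilt by the grey tray behind the knobs. I'll measure the bright knob-ring centre against predictions for home and proud, using the first picture as a control.

Run:
```python
from h import *
def test(c,im,p):
    h=cv2.cvtColor(im,cv2.COLOR_BGR2HSV).astype(int); p=np.array(p)
    P={n:proj(c,T(p,.003,[[.022,0,z]]))[0] for n,z in(('home',.02),('proud',.028))}
    m=(P['home']+P['proud'])/2; x,y=m.round().astype(int); r=9
    w=h[y-r:y+r+1,x-r:x+r+1]; b=(w[...,1]<90)&(w[...,2]>115)
    n,l,s,ce=cv2.connectedComponentsWithStats(np.uint8(b)); i=1+s[1:,4].argmax() if n>1 else 0
    print(c,'blob',(ce[i]+[x-r,y-r]).round(1),s[i].tolist(),'home',P['home'].round(1),'proud',P['proud'].round(1), 'Vmed',np.median(w[...,2]))
for c in('side','top'):
    im=cv2.imread(f'pics/{c}0.png')
    for p in((.5174,-.189,-.386),(.5172,-.2748,.4721),(.508,-.3565,-.372)): test(c,im,p)
    im=robot.camera(c); print('now')
    for p in((.48,.3514,.022),(.4831,.2735,.09),(.4841,.2009,.025)): test(c,im,p)
```

```text
side blob [344.2 321.2] [5, 5, 9, 7, 30] home [344.2 323.5] proud [344.3 321. ] Vmed 102.0
side blob [356.7 347. ] [6, 4, 9, 8, 35] home [356.3 349.5] proud [356.5 347. ] Vmed 102.0
side blob [373.4 392. ] [4, 4, 11, 9, 54] home [373.1 394.1] proud [373.4 391.6] Vmed 107.0
now
side blob [262. 180.] [0, 0, 19, 19, 361] home [261.7 181.4] proud [261.5 179.1] Vmed 54.0
side blob [263.9 194.8] [0, 6, 10, 7, 33] home [269.6 196.4] proud [269.4 194. ] Vmed 56.0
side blob [275.2 210. ] [0, 4, 13, 10, 63] home [277.2 212.3] proud [277.  209.8] Vmed 119.0
top blob [389.  252.1] [7, 6, 7, 7, 22] home [387.6 252.6] proud [388.1 252. ] Vmed 101.0
top blob [415.3 254.1] [8, 10, 6, 3, 9] home [414.1 252.7] proud [414.8 252.1] Vmed 98.0
top blob [453.8 257.2] [8, 9, 6, 4, 9] home [452.9 255.5] proud [453.8 254.9] Vmed 97.0
now
top blob [170.2 268.4] [6, 6, 8, 8, 33] home [170.6 268.3] proud [169.5 267.8] Vmed 127.0
top blob [199.9 266.9] [6, 5, 7, 8, 32] home [200.3 267. ] proud [199.5 266.5] Vmed 128.0
top blob [229.3 266.3] [6, 6, 8, 8, 38] home [229.5 266.4] proud [228.9 265.9] Vmed 126.0
```

The top view says home, but in the side view the arm blocks the line of sight. I'll move the arm to its starting area and repeat.

```bash
python3 -m jog '[0.028,0,0,-0.05,0,0.028,0,0.06,0,0,0.028,0,0.06,0,0,0.028,0,0.06,0,0,0.028,0,0.06,0,0,0.028,0,0.06,0,0,0.028,0,0.06,0,0,0.028,0,0.06,0,0,0.028,0,0.06,0,0,0.028,0,0.06,0,0,0.028,0,0.06,0,0,0.028,0,0.06,0,0,0.028,0,0.06,0,0,0.028,0,0.06,0,0,0.028,0,0.06,0,0,0.028,0,0.06,0,0,0.028,0,0.06,0,0]';python3 -m jog '[0.028,0.05,0.01,0,0,0.028,0.06,0,0,0,0.028,0.06,0,0,0,0.028,0.06,0,0,0,0.028,0.04,0,0,0,0.028,0,0,0,0]'
python3 - <<'E'
from h import *
print(robot.get_obs()['position'])
o,ims=shutters()
h=cv2.cvtColor(ims['side'],cv2.COLOR_BGR2HSV).astype(int)
for p in o:
    P={n:proj('side',T(p,.003,[[.022,0,z]]))[0] for n,z in(('home',.02),('proud',.028))}
    x,y=((P['home']+P['proud'])/2).round().astype(int)
    for v in(100,125,150):
        w=h[y-7:y+8,x-7:x+8]; b=np.uint8((w[...,1]<90)&(w[...,2]>v)); n,l,s,ce=cv2.connectedComponentsWithStats(b)
        if n>1: i=1+s[1:,4].argmax(); print(v,(ce[i]+[x-7,y-7]).round(1),s[i].tolist(),P['home'].round(1),P['proud'].round(1))
for l in('cup','printhead','pedal','gate_stand'): print(l,[([round(float(x)) for x in d['extent']],round(float(d['conf']),2)) for d in robot.look_for('side',l)])
E
```

```text
time: 90.62
position: [0.4464, 0.5948, 0.2135]
tool_rot: [-0.014, 1.0, -0.0, 0.0]
ft_force: [1.2, 0.1, -0.3]
grip_width: 0.0278
grip_force: 0.0
time: 91.38
position: [0.1731, 0.5947, 0.2136]
tool_rot: [-0.016, 1.0, -0.001, -0.001]
ft_force: [-0.2, 0.3, -0.3]
grip_width: 0.0275
grip_force: 0.0
[0.17310644 0.59473646 0.21361344]
shutter [0.4831 0.274  0.0948] 1017.2 top [0.4831 0.274  0.0946] 24.3 side [0.4829 0.2754 0.0359]
shutter [0.4842 0.2021 0.0201] 1002.0 top [0.4843 0.2008 0.0233] 8.3 side [0.4838 0.2086 0.01  ]
shutter [0.4797 0.3514 0.0351] 732.9 top [0.4797 0.3514 0.0351] 27.2 side [0.483  0.2757 0.0515]
100 [269.1 194.9] [3, 4, 8, 7, 23] [269.5 196.3] [269.3 193.9]
125 [269.  195.4] [4, 6, 7, 4, 12] [269.5 196.3] [269.3 193.9]
150 [272.  195.5] [10, 7, 1, 2, 2] [269.5 196.3] [269.3 193.9]
100 [276.5 211.6] [4, 5, 7, 6, 24] [277.1 212. ] [276.9 209.6]
125 [274.7 212. ] [4, 6, 3, 4, 6] [277.1 212. ] [276.9 209.6]
150 [274.5 212.5] [4, 8, 2, 2, 2] [277.1 212. ] [276.9 209.6]
100 [261.  180.3] [4, 5, 7, 5, 20] [261.5 181.4] [261.3 179. ]
125 [261.9 181.6] [5, 7, 6, 3, 7] [261.5 181.4] [261.3 179. ]
150 [264. 181.] [10, 8, 1, 1, 1] [261.5 181.4] [261.3 179. ]
cup [([242, 292, 35, 39], 0.84)]
printhead [([334, 254, 112, 99], 0.48)]
pedal [([346, 262, 61, 33], 0.64), ([333, 251, 116, 91], 0.39)]
gate_stand [([349, 178, 59, 102], 0.79), ([352, 372, 111, 118], 0.18)]
```

```bash
python3 -c "
from rig import robot
print(robot.hand_in())"
```

```text
the job is handed in; nothing more can be done
None
```

I pressed all three shutters and laid them flat in the tray, let the pedal up and handed the job in at about 92 s. The hand-in gave no verdict. All three pedal strokes ended on the stop with near-identical force and height, and the final pictures agree with the knobs being home, but less clearly for two of them.

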